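# Seat the slip filter's cover plate

## Task

Close the slip filter: tighten its four red wing screws clockwise, a little at a time and crisscross, always going on to the diagonally opposite screw. First run all four part-way down (about 30 degrees each, none tight yet), then go round crisscross again until every screw is snugly tight by feel and the cover plate sits flat on its seat. Do not over-tighten any screw, leave the things on the table alone, and let go at the end.

Things in the scene. Friction and masses are not known exactly. Their poses are not given: they have to be found in the camera images.
- filter: grey square slip filter, 190 x 190 mm, 70 mm high, fixed to the table, with pipe stubs on two opposite sides. Origin: centre of its underside on the table; z up. Everything of the filter keeps its place in this frame: the screws stand at (-55,55) a, (55,55) b, (55,-55) c, (-55,-55) d mm in its x, y. So a and c are diagonal, b and d are diagonal. Steel pins at the middle of each side, top 91 mm above the table, keep the cover plate from sliding.
- plate: loose square steel cover plate, 150 x 150 x 10 mm, 1.6 kg, on the filter; origin: centre of its underside, z up. At the start it floats on four rubber spring pads with its underside 83 mm above the table; the screws must drive it 1.7 to 4.3 mm down on to the level, hard metal seat, whose exact height is not known and differs between runs.
- stud_a: the threaded stud of wing screw a; origin on the screw's axis at the underside of its steel foot (10 mm wide), which starts about 0.4 mm above the plate's top face and then presses on it. It slides down as the screw is turned; pushing down on the wing adds to its load on the plate.
- wing_a (a point): centre of the red wing of screw a (the near left corner seen from the robot, filter at yaw 0): an upright flat bar 46 mm long (this point's x axis), 14 mm thick (its y axis), 30 mm high (z), the place to grip, about 124 mm above the table. 16 mm of free stem and foot lie between wing and plate.
- screw_a (a joint): turn of wing screw a, rad; grows clockwise from above (tightening), 0 to 0.1 at the start, when the wing lies along the filter's x axis at 0; stays where it is left. The wing sinks 3 mm per rad. Plain friction is 0.38 N m. The corner meets the seat at 0.7 to 1.6 rad (nearly the same for all four); from there the torque climbs 0.6 N m per rad. Tight: 0.07 to 0.2 above the free value.
- stud_b: the threaded stud of wing screw b; origin on the screw's axis at the underside of its steel foot (10 mm wide), which starts about 0.4 mm above the plate's top face and then presses on it. It slides down as the screw is turned; pushing down on the wing adds to its load on the plate.
- wing_b (a point): centre of the red wing of screw b (the far left corner seen from the robot, filter at yaw 0): an upright flat bar 46 mm long (this point's x axis), 14 mm thick (its y axis), 30 mm high (z), the place to grip, about 124 mm above the table. 16 mm of free stem and foot lie between wing and plate.
- screw_b (a joint): turn of wing screw b, rad; grows clockwise from above (tightening), 0 to 0.1 at the start, when the wing lies along the filter's x axis at 0; stays where it is left. Sinking, friction and feel as screw_a.
- stud_c: the threaded stud of wing screw c; origin on the screw's axis at the underside of its steel foot (10 mm wide), which starts about 0.4 mm above the plate's top face and then presses on it. It slides down as the screw is turned; pushing down on the wing adds to its load on the plate.
- wing_c (a point): centre of the red wing of screw c (the far right corner seen from the robot, filter at yaw 0): an upright flat bar 46 mm long (this point's x axis), 14 mm thick (its y axis), 30 mm high (z), the place to grip, about 124 mm above the table. 16 mm of free stem and foot lie between wing and plate.
- screw_c (a joint): turn of wing screw c, rad; grows clockwise from above (tightening), 0 to 0.1 at the start, when the wing lies along the filter's x axis at 0; stays where it is left. Sinking, friction and feel as screw_a.
- stud_d: the threaded stud of wing screw d; origin on the screw's axis at the underside of its steel foot (10 mm wide), which starts about 0.4 mm above the plate's top face and then presses on it. It slides down as the screw is turned; pushing down on the wing adds to its load on the plate.
- wing_d (a point): centre of the red wing of screw d (the near right corner seen from the robot, filter at yaw 0): an upright flat bar 46 mm long (this point's x axis), 14 mm thick (its y axis), 30 mm high (z), the place to grip, about 124 mm above the table. 16 mm of free stem and foot lie between wing and plate.
- screw_d (a joint): turn of wing screw d, rad; grows clockwise from above (tightening), 0 to 0.1 at the start, when the wing lies along the filter's x axis at 0; stays where it is left. Sinking, friction and feel as screw_a.
- rolling_pin: bystander: wooden rolling pin, 300 mm long, 52 mm thick; origin under its middle
- tumbler: bystander: glass tumbler, 72 mm wide, 90 mm high; origin at its base
- spray_bottle: bystander: pink bottle with white cap, 66 mm wide, 170 mm high; origin at its base
- spare_seal: bystander: flat black spare sealing ring, 100 mm wide, 8 mm thick; origin at its underside
- kidney_rib: bystander: flat wooden shaping rib, 90 x 50 x 8 mm; origin at its underside
- parts_tray: bystander: open grey tray, 160 x 110 x 35 mm; origin at its underside
- trim_tool: bystander: wooden-handled spatula lying on the table; origin at its underside
Things that resemble listed ones, but are neither listed nor needed, are in the scene too. Of the things like the plate, leave any that is turquoise; of the rest the larger one is meant.

How it is judged (in metres and radians):
On the way, in this order (a step that is already met when the one before it is completed fails the run):
1. all four screws are run part-way down (turned past 0.35 rad) while none is tight (value of joint each of screw_a, screw_b, screw_c, screw_d above 0.35 rad and contact force between plate and stud_a below 15 N and contact force between plate and stud_b below 15 N and contact force between plate and stud_c below 15 N and contact force between plate and stud_d below 15 N), for 0.1 s.
2. all four screws are tight and the plate is flat on its seat (contact force between plate and stud_a above 15 N and contact force between plate and stud_b above 15 N and contact force between plate and stud_c above 15 N and contact force between plate and stud_d above 15 N and angle between plate's own z axis and vertical below 0.01 rad), for 0.2 s.
At the end, for the whole second after the job is handed in: Every screw presses on the plate with more than 15 N (only possible with the plate on its seat), the plate is level within 0.01 rad and at rest, the screws are let go (all of step 2 and linear speed of plate below 0.01 m/s); the robot touches nothing.
It fails at once if a screw is over-tightened (presses on the plate with more than 80 N) (contact force between plate and stud_a above 80 N or contact force between plate and stud_b above 80 N or contact force between plate and stud_c above 80 N or contact force between plate and stud_d above 80 N).
It fails at once if a screw is made tight while another has hardly been turned (under 0.2 rad) ((contact force between plate and stud_a above 20 N and value of joint any of screw_b, screw_c, screw_d below 0.2 rad) or (contact force between plate and stud_b above 20 N and value of joint any of screw_a, screw_c, screw_d below 0.2 rad) or (contact force between plate and stud_c above 20 N and value of joint any of screw_a, screw_b, screw_d below 0.2 rad) or (contact force between plate and stud_d above 20 N and value of joint any of screw_a, screw_b, screw_c below 0.2 rad)).
It fails at once if two neighbouring screws are run down (past 0.35 rad) while both others have hardly been turned (under 0.2 rad): not crisscross ((value of joint each of screw_a, screw_b above 0.35 rad and value of joint each of screw_c, screw_d below 0.2 rad) or (value of joint each of screw_b, screw_c above 0.35 rad and value of joint each of screw_a, screw_d below 0.2 rad) or (value of joint each of screw_c, screw_d above 0.35 rad and value of joint each of screw_a, screw_b below 0.2 rad) or (value of joint each of screw_d, screw_a above 0.35 rad and value of joint each of screw_b, screw_c below 0.2 rad)).
It fails at once if two neighbouring screws are tight while neither of the other two is: not crisscross ((contact force between plate and stud_a above 20 N and contact force between plate and stud_b above 20 N and contact force between plate and stud_c below 10 N and contact force between plate and stud_d below 10 N) or (contact force between plate and stud_b above 20 N and contact force between plate and stud_c above 20 N and contact force between plate and stud_a below 10 N and contact force between plate and stud_d below 10 N) or (contact force between plate and stud_c above 20 N and contact force between plate and stud_d above 20 N and contact force between plate and stud_a below 10 N and contact force between plate and stud_b below 10 N) or (contact force between plate and stud_d above 20 N and contact force between plate and stud_a above 20 N and contact force between plate and stud_b below 10 N and contact force between plate and stud_c below 10 N)).
It fails at once if a bystander is moved more than 30 mm (distance of any of rolling_pin, tumbler, spray_bottle, spare_seal, kidney_rib, parts_tray, trim_tool from where it was at the start of the episode above 0.03 m).
It also fails if it takes over 72 s, if anything falls off the work surface, if the arm or the gripper's body presses on something with over 40 N, if the wrist force passes 120 N, or if a joint passes its speed limit or range.

## Robot

A 6-joint arm with a two-finger parallel gripper is mounted at the origin on the work surface. World frame = base frame: x ahead of the robot, y to its left, z up, the work surface at z = 0. Lengths are in mm, angles in rad, forces in N, time in s.
With the tool pointing down it reaches from about 275 to 1000 mm from the base axis. Payload 8.4 kg.
Tool frame: the origin (TCP) lies at the centre of the arm's flange, where the gripper is bolted on; the fingertips stand 173 mm ahead of it and the grasp point (between the pads) lies 155 mm ahead of it (r.nose_length is the distance from the TCP to the fingertips, in mm); z points along the fingers, y is the direction in which the jaws open and shut (so a half turn about z gives the same grasp; the last joint's range is limited). The gripper opens to 85 mm and grips with 20 to 120 N. Pads are 22 mm wide; open, the fingers measure 114 mm over their backs; the gripper's body (76 mm by 85 mm) begins 54 mm behind the grasp point. The pads swing forward as they close: fully open they stand 13 mm farther back than shut.
Start: joints at [-1.138, 0.353, 1.633, -0, 1.155, -0.002], TCP at [263.268, -566.851, 404.681] pointing down, gripper open.
Joint ranges: [-2.63, 2.63], [-0.92, 2.1], [0.06, 2.66], [-1.3, 4.44], [0, 2.69], [-3.02, 3.02]. Speed limits (rad/s): [2.22, 2.22, 2.79, 3.14, 3.14, 3.14].

## Interface

Orientations are given as [roll, pitch, yaw] about the fixed x, y, z axes, in that order (R = Rz(yaw) Ry(pitch) Rx(roll)).
In Python, from rig import r, grab_frame, workorder gives the robot as it stands.
- The arm moves only by the tool carry_out, never from a script. Its argument "steps" is a list that holds one entry, the list of rows, each a list of 5 numbers: the opening in per cent of the stroke, from 0 (shut) to 100 (fully open), then the shift along the tool's x, y, z in m, then the turn about the tool's z in degrees. In form: [[[jaw, x, y, z, spin], ...]]. A call has 1 to 8 rows; each row is the pose to reach, as a shift and turn from the pose measured when the call began, along the tool's axes at that moment; what a row does not reach only later rows make up. A row lasts 1/10 s, in which the tool goes at most 50 mm and 8.59 degrees, less where a joint would pass 70% of its speed; a pose out of reach is approached as far as the arm can. A call with a gripper value outside its range is refused whole. The fingers move at their own pace and stop on an object; "squeeze" is the grip in N (left out, the last holds). Time passes only in rows, so rows that repeat a pose let the fingers close. It gives the time, the measured TCP pose, the force and the opening at its end, in the units of the state.
- r.sense(): the state, without advancing time (a new reading comes with each control period).
- grab_frame(name): name is "scene" or "top" or "wrist"; returns a dict with "image" (420x560x3 uint8, red, green, blue), "intrinsics" (3x3 intrinsics, pixels), "eye" and "rotation" of the camera in the world; the wrist camera has in their place "T_tool_cam" (4x4, takes a point from camera to tool coordinates, whose origin is the TCP and whose axes are the flange's). Camera axes: x right, y up, looking along -z (the intrinsics and any distortion apply to the point x, -y, -z); pixel columns grow to the right and rows downward; lengths in mm; the calibration is good to about 2 mm. A picture is of the moment at which its call begins: read the wrist's pose just before it. There is no depth.
- workorder.sign_off(): hands the job in, once; it reports no verdict.
The state is a dict: "clock": time; "qpos": joint angles; "qvel": joint speeds; "joint_efforts": joint torques, N m; "eef_pos": TCP position; "tcp_rot": TCP orientation; "contact_force": force on the tool from outside, world axes, zero at the start; "wrist_torque": the same for the moment, N m; "opening": opening from 0.0 (shut) to 1.0 (fully open).
Only numpy, scipy, OpenCV 4.12 (cv2) and the standard library are available. Lean on these libraries where they do the work, as an engineer would, in place of code of your own. Each camera call takes 0.05 s, during which the arm holds its last target.

## Working session

There is one attempt and no reset: what is moved stays moved. The work goes in short steps, Python scripts to look and compute and a tool call to move; the robot and the scene stay as the last step left them, time stands still between calls to the robot, and variables do not carry over. Pictures are saved under pics/ and viewed, and the job is handed in when it is done.

Besides the shell and the picture viewer there is one more tool, called after "Call:" by a JSON object that holds its "op" and its "data". carry_out: Moves the arm, as the interface text tells. Its arguments: {"type":"object","properties":{"steps":{"type":"array","items":{"type":"array","items":{"type":"array","items":{"type":"number"}}}},"squeeze":{"type":"number"}},"required":["steps"]}

```bash
mkdir -p pics; ls; cat > h.py <<'E'
import numpy as np, cv2
from rig import r, grab_frame, workorder
def save(f,n): cv2.imwrite('pics/'+n+'.png', cv2.cvtColor(f['image'],cv2.COLOR_RGB2BGR))
E
python3 - <<'E'
from h import *
np.set_printoptions(precision=4,suppress=True)
print(r.sense())
for n in ('scene','top','wrist'):
    f=grab_frame(n); save(f,n+'0'); print(n,{k:v for k,v in f.items() if k!='image'})
E
```

```text
pics
{'clock': 0.0, 'qpos': array([-1.1384,  0.3536,  1.6342,  0.    ,  1.1552, -0.0024]), 'qvel': array([-0.0001, -0.0008,  0.0004, -0.0004,  0.0007, -0.0008]), 'joint_efforts': array([ -0.0032, -60.5264, -34.2069,  -0.0004,   0.0094,  -0.    ]), 'eef_pos': array([ 263.1717, -566.6072,  403.9418]), 'tcp_rot': array([-3.1402, -0.    ,  0.4348]), 'contact_force': array([ 0.6175, -0.3929, -0.2193]), 'wrist_torque': array([-0.0395, -0.0117, -0.0035]), 'opening': 0.998209097392555}
scene {'intrinsics': array([[433.9949,   0.    , 280.8444],
       [  0.    , 433.9949, 205.2433],
       [  0.    ,   0.    ,   1.    ]]), 'eye': array([1285.7073, -558.4408,  771.9647]), 'rotation': array([ 0.9166, -0.0004,  0.8792])}
top {'intrinsics': array([[423.9961,   0.    , 272.6983],
       [  0.    , 423.9961, 200.3766],
       [  0.    ,   0.    ,   1.    ]]), 'eye': array([ 425.4073,   17.9274, 1311.0539]), 'rotation': array([ 0.1116,  0.0024, -1.5777])}
wrist {'intrinsics': array([[335.7468,   0.    , 282.9186],
       [  0.    , 335.7468, 213.1173],
       [  0.    ,   0.    ,   1.    ]]), 'T_tool_cam': array([[-0.0009,  0.9607,  0.2775, 71.9052],
       [ 1.    ,  0.0008,  0.0006,  1.0933],
       [ 0.0003,  0.2775, -0.9607, 30.2314],
       [ 0.    ,  0.    ,  0.    ,  1.    ]])}
```

View pics/top0.png

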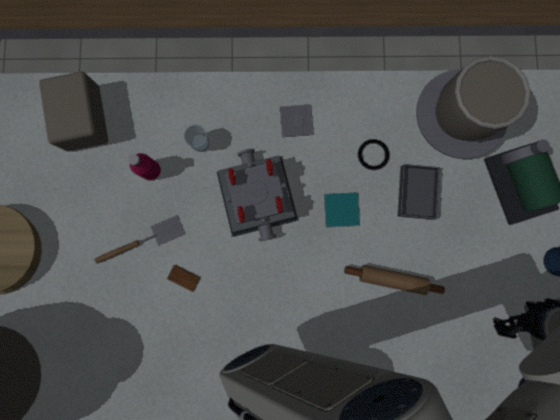

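View pics/scene0.png

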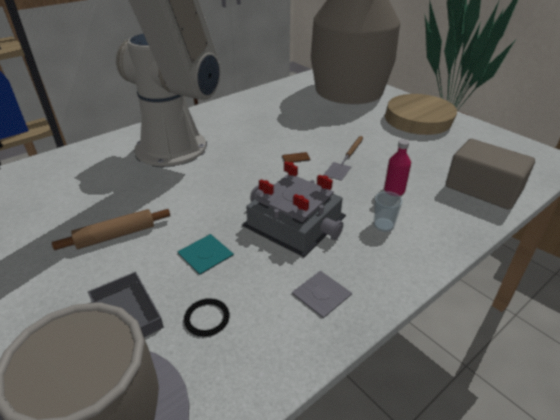

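```bash
cat >> h.py <<'E'
from scipy.spatial.transform import Rotation as Ro
np.set_printoptions(precision=3,suppress=True)
def campose(f,s=None):
    if 'eye' in f:
        return np.array(f['eye']),Ro.from_euler('xyz',f['rotation']).as_matrix()
    R=Ro.from_euler('xyz',s['tcp_rot']).as_matrix(); T=np.array(f['T_tool_cam'])
    return np.array(s['eef_pos'])+R@T[:3,3], R@T[:3,:3]
def back(f,uv,z,s=None):
    e,R=campose(f,s);K=np.array(f['intrinsics']);uv=np.atleast_2d(uv)
    d=np.c_[(uv[:,0]-K[0,2])/K[0,0],-(uv[:,1]-K[1,2])/K[1,1],-np.ones(len(uv))]@R.T
    return e+d*((z-e[2])/d[:,2])[:,None]
def proj(f,P,s=None):
    e,R=campose(f,s);K=np.array(f['intrinsics']);c=(np.atleast_2d(P)-e)@R
    return np.c_[K[0,2]+K[0,0]*c[:,0]/-c[:,2],K[1,2]-K[1,1]*c[:,1]/-c[:,2]]
def red(f):
    im=f['image'].astype(int);m=((im[...,0]>90)&(im[...,1]<0.4*im[...,0])&(im[...,2]<0.4*im[...,0])).astype(np.uint8)
    n,l,st,c=cv2.connectedComponentsWithStats(m)
    return [(st[i],c[i],np.argwhere(l==i)[:,::-1]) for i in range(1,n) if st[i][4]>15]
E
python3 - <<'E'
from h import *
for n in('top','scene'):
    f=grab_frame(n)
    for st,c,p in red(f): print(n,st,c,back(f,c,128)[0])
    if n=='top':
        im=cv2.cvtColor(f['image'],cv2.COLOR_RGB2BGR)[140:250,190:370]; cv2.imwrite('pics/c1.png',cv2.resize(im,None,fx=4.4,fy=4.4,interpolation=cv2.INTER_CUBIC))
E
```

```text
scene [285 162  12   6  27] [290.259 163.815] [509.681 118.511 128.   ]
scene [319 176  13   6  24] [325.25 177.75] [621.756 144.918 128.   ]
scene [260 181  12   6  23] [266.    182.739] [539.779   9.137 128.   ]
scene [295 195  13   7  33] [301.182 197.727] [647.629  36.113 128.   ]
```

View pics/c1.png

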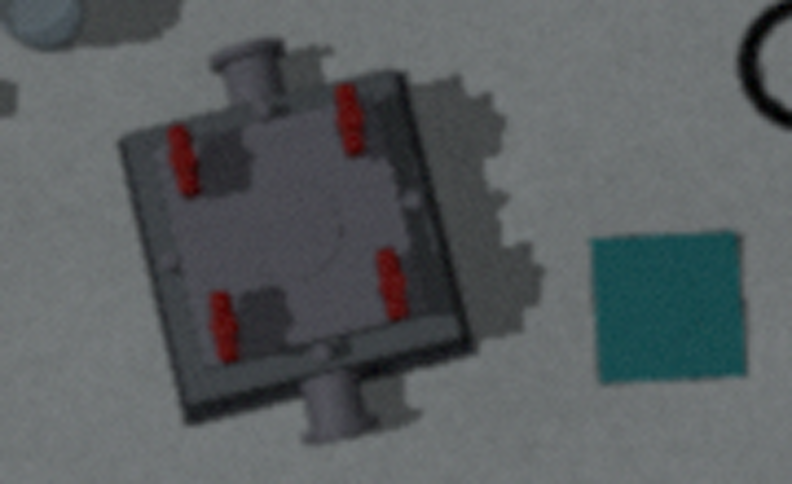

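The plate meant is the large grey one on the filter, at about (255,190) in the top image. The two look-alikes are the turquoise one at (342,210), excluded by colour, and the smaller grey one at (296,120). The crop shows the four red wings on the filter. Filter is at about (580,77) with yaw about 0.23. I'll fly over it for a wrist look.

Call:
{"op": "carry_out", "data": {"steps": [[[100, 0.035, -0.0283, 0, -8.5], [100, 0.07, -0.0566, 0, -17], [100, 0.105, -0.085, 0, -25.5], [100, 0.14, -0.113, 0, -34], [100, 0.175, -0.1415, 0, -42.5], [100, 0.21, -0.17, 0, -51], [100, 0.245, -0.198, 0, -59.5], [100, 0.28, -0.2265, 0, -68]]]}}

```text
clock: 1.05
eef_pos: [422.2, -241.7, 404.7]
tcp_rot: [3.141, -0.0, 1.628]
contact_force: [0.6, -1.5, 0.1]
opening: 1.001
```

```bash
cat >> h.py <<'E'
def togo(P,yaw):
    "shift in tool axes [m], spin deg to reach TCP P, tool yaw"
    s=r.sense();R=Ro.from_euler('xyz',s['tcp_rot']).as_matrix()
    d=R.T@(np.array(P)-s['eef_pos'])/1000
    y=s['tcp_rot'][2]; sp=-np.degrees(yaw-y); sp=(sp+180)%360-180
    print('t',s['clock'],'pos',s['eef_pos'],'rot',s['tcp_rot'],'F',s['contact_force'],'M',s['wrist_torque'],'op',round(s['opening'],3),'q6',s['qpos'][5]);print('go',d,'spin',sp)
E
python3 -c "
from h import *
togo([580,77,410],3.3)"
```

```text
t 1.05 pos [ 422.22  -241.715  404.659] rot [ 3.141 -0.     1.628] F [ 0.58  -1.485  0.095] M [ 0.002 -0.031 -0.014] op 1.001 q6 -0.580114176912794
go [ 0.309  0.176 -0.005] spin -95.82291715013909
```

Call:
{"op": "carry_out", "data": {"steps": [[[100, 0.039, 0.022, 0, -8.5], [100, 0.078, 0.044, 0, -17], [100, 0.117, 0.066, 0, -25.5], [100, 0.156, 0.088, 0, -34], [100, 0.195, 0.11, 0, -42.5], [100, 0.234, 0.132, 0, -51], [100, 0.273, 0.154, -0.003, -59.5], [100, 0.309, 0.176, -0.005, -68]]]}}

```text
clock: 1.85
eef_pos: [580.9, 78.8, 409.9]
tcp_rot: [3.141, 0.0, 2.821]
contact_force: [-0.4, -1.1, 0.0]
opening: 1.003
```

Call:
{"op": "carry_out", "data": {"steps": [[[100, 0, 0, 0, -8.5], [100, 0, 0, 0, -17], [100, 0, 0, 0, -25.5], [100, 0, 0, 0, -28], [100, 0, 0, 0, -28]]]}}

```text
clock: 2.35
eef_pos: [580.8, 78.9, 409.8]
tcp_rot: [3.141, 0.0, -2.973]
contact_force: [-0.1, -0.7, 0.2]
opening: 0.998
```

```bash
python3 - <<'E'
from h import *
togo([580,77,410],3.3)
s=r.sense(); f=grab_frame('wrist'); save(f,'w1')
for st,c,p in red(f): print(st,c,back(f,c,124,s)[0])
E
```

```text
t 2.35 pos [580.848  78.919 409.791] rot [ 3.141  0.    -2.973] F [-0.055 -0.66   0.204] M [0.004 0.041 0.074] op 0.998 q6 -1.6072323256257206
go [ 0.001 -0.002 -0.   ] spin 0.5881018248375085
[ 327  108   24   64 1125] [338.676 139.67 ] [522.831 110.675 124.   ]
[ 171  120   33   63 1634] [187.353 150.267] [549.444   0.202 124.   ]
[ 194  255   27   59 1064] [207.685 285.773] [659.503  27.222 124.   ]
[332 254  21  52 775] [342.292 279.827] [635.127 138.155 124.   ]
```

View pics/w1.png

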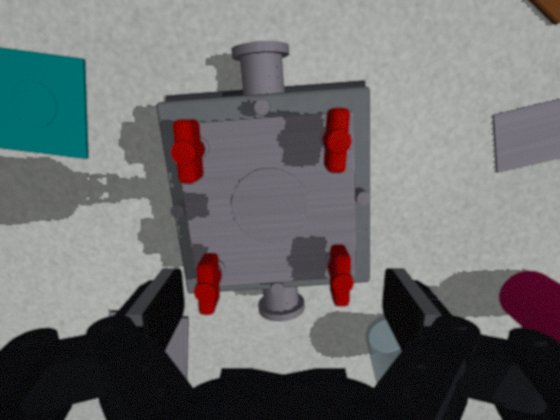

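```bash
python3 - <<'E'
import cv2
im=cv2.imread('pics/w1.png')
cv2.imwrite('pics/w1c.png',cv2.resize(im[90:320,150:390],None,fx=2.6*1.0,fy=2.6,interpolation=cv2.INTER_CUBIC)[:600])
E
```

```text
(no output)
```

View pics/w1c.png

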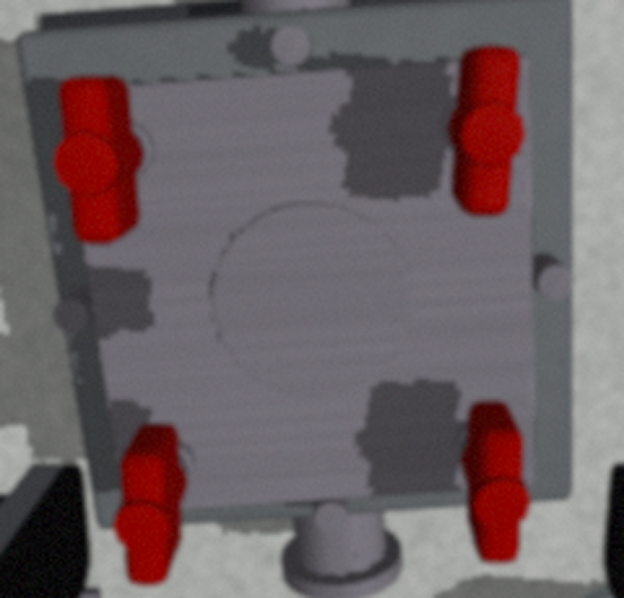

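```bash
cat > fit.py <<'E'
from h import *
from scipy.optimize import minimize
S=dict(a=(-55,55),b=(55,55),c=(55,-55),d=(-55,-55))
def mask(f):
    im=f['image'].astype(int); return ((im[...,0]>70)&(im[...,1]<0.45*im[...,0])&(im[...,2]<0.45*im[...,0])).astype(np.uint8)
def render(f,s,x,y,yaw,ang,dz,hub):
    m=np.zeros(f['image'].shape[:2],np.uint8); th=np.linspace(0,6.28,24)
    for k,a in zip('abcd',ang):
        c,sn=np.cos(yaw),np.sin(yaw); px,py=S[k]; cx,cy=x+c*px-sn*py,y+sn*px+c*py; w=yaw-a
        z0,z1=109-3*a+dz,139-3*a+dz
        B=[(i*23,j*7) for i in(-1,1) for j in(-1,1)]; H=[(hub*np.cos(t),hub*np.sin(t)) for t in th]
        for L in(B,H):
            P=[(cx+np.cos(w)*u-np.sin(w)*v,cy+np.sin(w)*u+np.cos(w)*v,z) for u,v in L for z in(z0,z1)]
            q=proj(f,P,s); h=cv2.convexHull(np.round(q*16).astype(np.int32)); cv2.fillConvexPoly(m,h,1,shift=4)
    return m
def clean(f,c=(580,77)):
    m=mask(f);return m
def fit(frames,p0,fixed_ang=None):
    ms=[clean(f) for f,_ in frames]
    def cost(p):
        t=0
        for (f,s),m in zip(frames,ms):
            q=render(f,s,p[0],p[1],p[2]/50,p[3:7]/50,p[7],p[8])
            mm=m*cv2.dilate(q,np.ones((25,25),np.uint8))
            t+=1-(mm&q).sum()/max(1,(mm|q).sum())
        return t
    p=np.array(p0,float); p[2:7]*=50
    for _ in range(3):
        o=minimize(cost,p,method='Powell',options=dict(xtol=.02,ftol=1e-5)); p=o.x
    r_=p.copy(); r_[2:7]/=50
    return r_,o.fun
E
python3 - <<'E'
from fit import *
s=r.sense(); w=grab_frame('wrist')
p,c=fit([(w,s)],[590,70,.23,.05,.05,.05,.05,0,9]); print('wrist',p,c)
t=grab_frame('top');sc=grab_frame('scene')
m=mask(t);print(m.sum())
p,c=fit([(t,None),(sc,None)],[580,77,.23,.05,.05,.05,.05,0,9]); print('top+scene',p,c)
E
```

```text
wrist [590.358  67.781   0.241   0.07   -0.052   0.239   0.082  -4.172   9.201] 0.2592315742263418
58
top+scene [580.454  72.69    0.219   0.155   0.005   0.116   0.408  -0.293  -0.542] 1.3457625104005704
```

```bash
python3 - <<'E'
from h import *
f=grab_frame('top');s=r.sense()
print(back(f,[(240.9,214.3),(231.6,176.4),(269.3,167),(279.3,204.8)],133)); 
w=grab_frame('wrist');save(w,'w2')
# red lower threshold hsv on initial scene/top pictures
for n in('top0','scene0'):
    im=cv2.imread(f'pics/{n}.png').astype(int)
    m=((im[...,2]>60)&(im[...,1]<.5*im[...,2])&(im[...,0]<.5*im[...,2])).astype(np.uint8)
    k,l,st,c=cv2.connectedComponentsWithStats(m); print(n,[(st[i],c[i]) for i in range(1,k) if st[i][4]>10])
# tool x axis etc.
e,R=campose(w,s); print(e,R)
E
```

```text
[[519.028 108.704 133.   ]
 [626.154 135.039 133.   ]
 [652.232  28.778 133.   ]
 [544.868   1.495 133.   ]]
top0 [(array([266, 159,   7,  16,  67], dtype=int32), array([268.97, 166.09])), (array([228, 169,   7,  15,  59], dtype=int32), array([231.034, 175.763])), (array([276, 197,   6,  15,  69], dtype=int32), array([278.667, 203.913])), (array([238, 206,   6,  16,  66], dtype=int32), array([240.318, 213.667]))]
scene0 [(array([285, 161,  12,  14, 128], dtype=int32), array([290.312, 167.75 ])), (array([318, 176,  14,  13, 140], dtype=int32), array([324.25 , 181.629])), (array([259, 180,  14,  14, 137], dtype=int32), array([265.854, 186.759])), (array([294, 195,  14,  15, 160], dtype=int32), array([300.569, 201.838]))]
[513.338  66.757 379.668] [[-0.165 -0.948 -0.273]
 [ 0.986 -0.159 -0.046]
 [ 0.001 -0.277  0.961]]
```

```bash
sed -i "s/return ((im\[...,0\]>70).*/return ((im[...,0]>60)\&(im[...,1]<0.5*im[...,0])\&(im[...,2]<0.5*im[...,0])).astype(np.uint8)/" fit.py
python3 - <<'E'
from fit import *
s=r.sense(); w=grab_frame('wrist')
t=grab_frame('top');sc=grab_frame('scene')
t['image']=cv2.imread('pics/top0.png')[...,::-1]; sc['image']=cv2.imread('pics/scene0.png')[...,::-1]
p0=[588,69,.23,.05,.05,.05,.05,0,9]
for n,fr in dict(w=[(w,s)],t=[(t,None)],s=[(sc,None)],ts=[(t,None),(sc,None)]).items():
    p,c=fit(fr,p0); print(n,p,c)
    if n=='w': pw=p
q=render(w,s,pw[0],pw[1],pw[2],pw[3:7],pw[7],pw[8])
im=w['image'][...,::-1].copy(); im[...,1]=np.where(q>0,200,im[...,1]); 
cv2.imwrite('pics/ov1.png',cv2.resize(im[90:320,150:390],None,fx=2.5,fy=2.5))
E
```

```text
w [590.009  67.501   0.236   0.025  -0.043   0.114   0.071  -0.041   8.423] 0.20481400437636765
t [589.202  71.632   0.226   0.074   0.039   0.163   0.08   -1.021   7.569] 0.4477611940298507
s [589.367  68.587   0.234   0.426   0.048   0.059   0.453  -1.724   4.8  ] 0.3457943925233645
ts [589.122  68.373   0.234   0.035   0.056   0.178   0.07   -0.086   5.819] 0.8446657118825162
```

View pics/ov1.png

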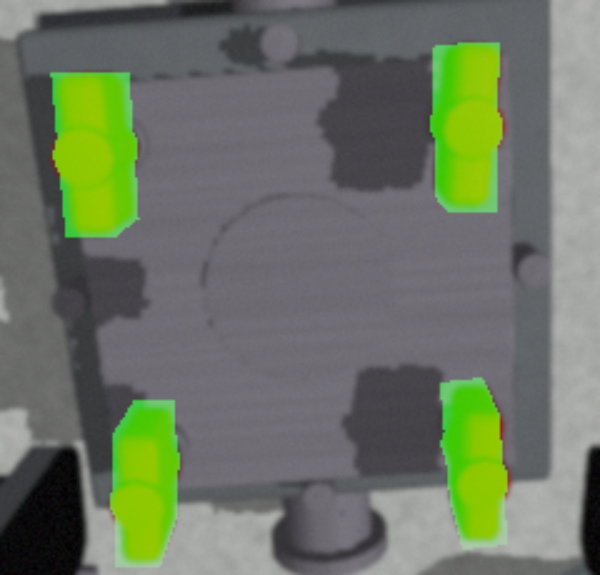

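Wrist, top and scene fits agree: filter centre at about (589.5, 68.3), yaw 0.235, wing height as specified. Pixel blobs in the wrist view: a (339,140), d (187,150), c (208,286), b (342,280).

```bash
cat >> h.py <<'E'
FX,FY,FYAW=589.6,68.2,.235
S=dict(a=(-55,55),b=(55,55),c=(55,-55),d=(-55,-55))
def at(k,ang,z):
    c,s=np.cos(FYAW),np.sin(FYAW);x,y=S[k]
    P=[FX+c*x-s*y,FY+s*x+c*y,z]; print(k,P); togo(P,FYAW-ang+np.pi)
E
python3 -c "
from h import *
at('a',.03,335)"
```

```text
a [np.float64(523.3053470235217), np.float64(108.88192457011245), 335]
t 2.8 pos [580.889  78.803 409.929] rot [ 3.141  0.    -2.974] F [ 0.085  0.315 -0.834] M [-0.026 -0.037  0.072] op 0.998 q6 -1.6064476844286952
go [0.052 0.039 0.075] spin -2.1392170279558513
```

Call:
{"op": "carry_out", "data": {"steps": [[[50, 0.026, 0.02, 0.035, -1], [50, 0.052, 0.039, 0.07, -2], [50, 0.052, 0.039, 0.075, -2], [50, 0.052, 0.039, 0.105, -2], [50, 0.052, 0.039, 0.127, -2], [50, 0.052, 0.039, 0.127, -2]]]}}

```text
clock: 3.4
eef_pos: [522.6, 108.4, 280.9]
tcp_rot: [3.141, -0.004, -2.939]
contact_force: [0.9, -0.2, 0.4]
opening: 0.494
```

```bash
python3 - <<'E'
from h import *
at('a',.03,283)
s=r.sense(); w=grab_frame('wrist');save(w,'w3')
for i in range(4):
  grab_frame('wrist');q=r.sense();print(q['contact_force'],q['wrist_torque'])
E
```

```text
a [np.float64(523.3053470235217), np.float64(108.88192457011245), 283]
t 3.4 pos [522.556 108.385 280.89 ] rot [ 3.141 -0.004 -2.939] F [ 0.852 -0.206  0.423] M [-0.045  0.005 -0.003] op 0.494 q6 -1.5717457953468397
go [-0.001  0.    -0.002] spin -0.1500215084819274
[-0.369  0.147 -0.01 ] [ 0.032 -0.025  0.016]
[ 0.113  0.013 -0.448] [-0.034  0.01   0.012]
[-0.266  0.736  0.012] [ 0.044 -0.019 -0.026]
[-0.194 -0.072  0.194] [-0.002  0.024 -0.031]
```

View pics/w3.png

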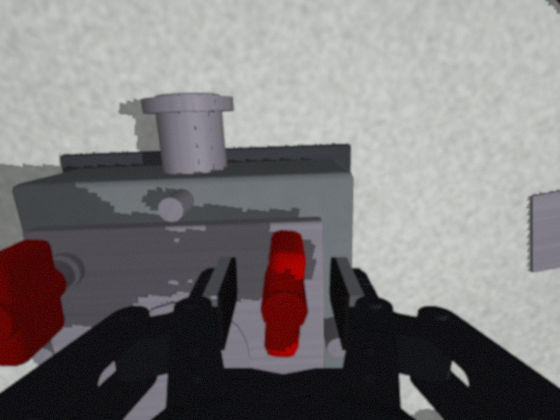

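Wing a stands at column 286, centred between the jaws (228–340). I'll close on it.

Call:
{"op": "carry_out", "data": {"steps": [[[0, 0, 0, 0, 0], [0, 0, 0, 0, 0], [0, 0, 0, 0, 0], [0, 0, 0, 0, 0], [0, 0, 0, 0, 0]]], "squeeze": 50}}

```text
clock: 4.15
eef_pos: [524.4, 108.9, 285.5]
tcp_rot: [3.141, 0.005, -2.94]
contact_force: [-1.0, 0.9, 6.9]
opening: 0.156
```

```bash
python3 -c "
from h import *
at('a',.03,283)"
```

```text
a [np.float64(523.3053470235217), np.float64(108.88192457011245), 283]
t 4.15 pos [524.393 108.886 285.508] rot [ 3.141  0.005 -2.94 ] F [-0.95   0.901  6.906] M [ 0.161  0.227 -0.296] op 0.156 q6 -1.5713733633901315
go [0.001 0.    0.003] spin -0.19763506882515003
```

Call:
{"op": "carry_out", "data": {"steps": [[[0, 0, 0, -0.001, 6], [0, 0, 0, -0.001, 12], [0, 0, 0, 0, 18], [0, 0, 0, 0, 24], [0, 0, 0, 0, 30], [0, 0, 0, 0, 32], [0, 0, 0, 0, 32]]]}}

```text
clock: 4.85
eef_pos: [524.2, 107.7, 284.2]
tcp_rot: [3.141, 0.004, 2.785]
contact_force: [5.4, -8.7, -15.7]
opening: 0.151
```

```bash
python3 -c "
from h import *
at('a',.55,283)"
```

```text
a [np.float64(523.3053470235217), np.float64(108.88192457011245), 283]
t 4.85 pos [524.174 107.709 284.217] rot [3.141 0.004 2.785] F [  5.374  -8.686 -15.695] M [-1.557 -1.116  0.298] op 0.151 q6 -1.0119905424235975
go [0.001 0.001 0.001] spin -2.387273243108069
```

Call:
{"op": "carry_out", "data": {"steps": [[[50, 0, 0, 0, 0], [50, 0, 0, 0, 0], [50, 0, 0, -0.02, 0], [50, 0, 0, -0.06, 0], [50, 0, 0, -0.06, 0]]]}}

```text
clock: 5.35
eef_pos: [525.7, 108.3, 349.1]
tcp_rot: [3.137, 0.01, 2.785]
contact_force: [0.1, 0.7, 0.1]
opening: 0.504
```

```bash
python3 - <<'E'
from h import *
at('c',.09,340)
s=r.sense(); f=grab_frame('wrist');save(f,'w4')
E
```

```text
c [np.float64(655.8946529764784), np.float64(27.51807542988756), 340]
t 5.35 pos [525.666 108.341 349.097] rot [3.137 0.01  2.785] F [0.129 0.711 0.086] M [0.007 0.025 0.021] op 0.504 q6 -1.01217849234126
go [-0.15  -0.03   0.011] spin -28.740227668083378
```

View pics/w4.png

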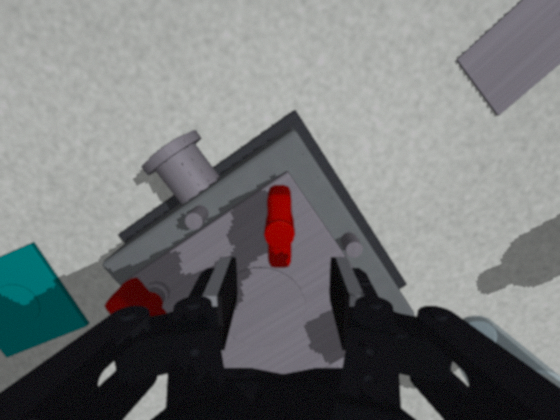

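Call:
{"op": "carry_out", "data": {"steps": [[[50, -0.038, -0.008, 0, -8], [50, -0.076, -0.016, 0, -16], [50, -0.114, -0.023, 0, -24], [50, -0.15, -0.03, 0.011, -29], [50, -0.15, -0.03, 0.011, -29], [50, -0.15, -0.03, 0.011, -29]]]}}

```text
clock: 6.0
eef_pos: [654.9, 27.4, 335.6]
tcp_rot: [-3.141, 0.007, -2.994]
contact_force: [-0.7, -1.5, -0.6]
opening: 0.499
```

```bash
python3 - <<'E'
from h import *
at('c',.09,283)
s=r.sense(); f=grab_frame('wrist');save(f,'w5')
E
```

```text
c [np.float64(655.8946529764784), np.float64(27.51807542988756), 283]
t 6.0 pos [654.878  27.396 335.628] rot [-3.141  0.007 -2.994] F [-0.66  -1.545 -0.552] M [-0.034 -0.012 -0.061] op 0.499 q6 -1.6790871693689247
go [-0.001  0.     0.053] spin 0.15334099578063842
```

View pics/w5.png

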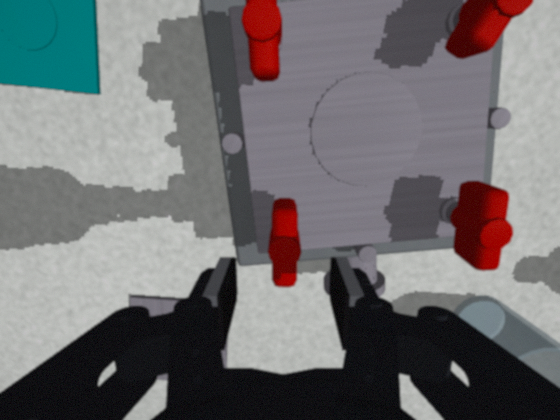

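Call:
{"op": "carry_out", "data": {"steps": [[[50, -0.001, 0, 0.04, 0], [50, -0.001, 0, 0.053, 0], [50, -0.001, 0, 0.053, 0], [0, -0.001, 0, 0.053, 0], [0, -0.001, 0, 0.053, 0], [0, -0.001, 0, 0.053, 0], [0, -0.001, 0, 0.053, 0]]]}}

```text
clock: 6.75
eef_pos: [656.2, 28.2, 284.8]
tcp_rot: [-3.141, 0.009, -2.993]
contact_force: [-2.0, 1.4, 7.3]
opening: 0.15
```

Call:
{"op": "carry_out", "data": {"steps": [[[0, 0, 0, 0, 6], [0, 0, 0, 0.0005, 12], [0, 0, 0, 0.001, 18], [0, 0, 0, 0.0015, 24], [0, 0, 0, 0.0015, 29], [0, 0, 0, 0.0015, 29]]]}}

```text
clock: 7.35
eef_pos: [656.1, 27.2, 283.4]
tcp_rot: [3.14, 0.009, 2.781]
contact_force: [-1.0, -5.7, -1.9]
opening: 0.154
```

```bash
python3 -c "
from h import *
at('c',.55,283)"
```

```text
c [np.float64(655.8946529764784), np.float64(27.51807542988756), 283]
t 7.35 pos [656.067  27.171 283.421] rot [3.14  0.009 2.781] F [-0.969 -5.713 -1.879] M [-1.155 -0.076  0.06 ] op 0.154 q6 -1.1697167448306212
go [0. 0. 0.] spin -2.598683761529628
```

Call:
{"op": "carry_out", "data": {"steps": [[[50, 0, 0, 0, 0], [50, 0, 0, 0, 0], [50, 0, 0, -0.02, 0], [50, 0, 0, -0.055, 0], [50, 0, 0, -0.055, 0]]]}}

```text
clock: 7.85
eef_pos: [657.2, 27.5, 343.4]
tcp_rot: [3.137, 0.016, 2.781]
contact_force: [0.5, 0.0, 0.2]
opening: 0.5
```

```bash
python3 - <<'E'
from h import *
at('b',.02,338)
E
```

```text
b [np.float64(630.2819245701124), np.float64(134.49465297647828), 338]
t 7.85 pos [657.221  27.506 343.449] rot [3.137 0.016 2.781] F [0.517 0.017 0.216] M [-0.036  0.006 -0.039] op 0.5 q6 -1.1699956740202924
go [0.063 0.091 0.005] spin -32.95208890771323
```

```bash
cat >> h.py <<'E'
def togo(P,yaw):
    "P given as TCP for a vertical tool; compensates tilt at the grasp point"
    s=r.sense();R=Ro.from_euler('xyz',s['tcp_rot']).as_matrix()
    g=np.array(s['eef_pos'])+155*R[:,2]; d=R.T@(np.array(P)-[0,0,155]-g)/1000
    sp=-np.degrees(yaw-s['tcp_rot'][2]); sp=(sp+180)%360-180
    print('t',s['clock'],'pos',s['eef_pos'],'rot',s['tcp_rot'],'F',s['contact_force'],'Mz',s['wrist_torque'][2],'op',round(s['opening'],3),'zaxis',R[:,2]);print('go',d,'spin',round(sp,2))
E
python3 - <<'E'
from h import *
at('b',.02,338)
E
```

```text
b [np.float64(630.2819245701124), np.float64(134.49465297647828), 338]
t 7.85 pos [657.221  27.506 343.449] rot [3.137 0.016 2.781] F [0.517 0.017 0.216] Mz -0.039499273955706744 op 0.5 zaxis [ 0.016 -0.001 -1.   ]
go [0.065 0.09  0.005] spin -32.95
```

Call:
{"op": "carry_out", "data": {"steps": [[[50, 0.022, 0.03, 0, -8], [50, 0.043, 0.06, 0, -16], [50, 0.065, 0.09, 0.005, -24], [50, 0.065, 0.09, 0.005, -32], [50, 0.065, 0.09, 0.005, -33], [50, 0.065, 0.09, 0.005, -33], [50, 0.065, 0.09, 0.005, -33]]]}}

```text
clock: 8.55
eef_pos: [628.4, 134.0, 338.0]
tcp_rot: [-3.137, 0.016, -2.93]
contact_force: [-0.1, 0.5, -0.6]
opening: 0.499
```

```bash
python3 - <<'E'
from h import *
at('b',.02,283)
s=r.sense(); f=grab_frame('wrist');save(f,'w6')
E
```

```text
b [np.float64(630.2819245701124), np.float64(134.49465297647828), 283]
t 8.55 pos [628.441 134.033 337.957] rot [-3.137  0.016 -2.93 ] F [-0.052  0.531 -0.585] Mz -0.040152422439773024 op 0.499 zaxis [ 0.017 -0.001 -1.   ]
go [0.002 0.001 0.055] spin -0.17
```

View pics/w6.png

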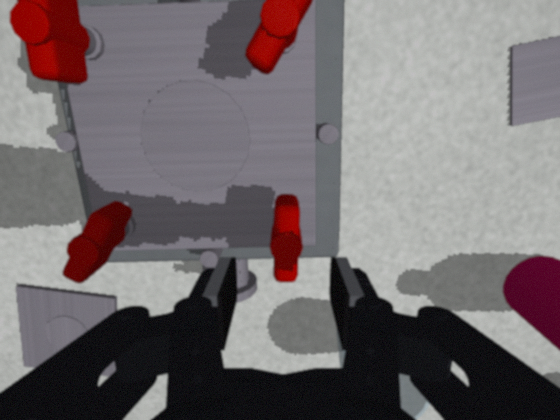

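Wing b at (287,238) is centred in the jaws.

Call:
{"op": "carry_out", "data": {"steps": [[[50, 0.002, 0.0005, 0.03, 0], [50, 0.002, 0.0005, 0.055, 0]]]}}

```text
clock: 8.8
eef_pos: [627.5, 133.2, 282.7]
tcp_rot: [-3.137, 0.018, -2.932]
contact_force: [-0.3, 0.3, -0.2]
opening: 0.499
```

```bash
python3 - <<'E'
from h import *
at('b',.02,283)
E
```

```text
b [np.float64(630.2819245701124), np.float64(134.49465297647828), 283]
t 8.8 pos [627.544 133.226 282.747] rot [-3.137  0.018 -2.932] F [-0.316  0.261 -0.195] Mz 0.022863838482507157 op 0.499 zaxis [ 0.018 -0.    -1.   ]
go [-0.     0.001 -0.   ] spin -0.32
```

Call:
{"op": "carry_out", "data": {"steps": [[[0, 0, 0.001, 0, 0], [0, 0, 0.001, 0, 0], [0, 0, 0.001, 0, 0], [0, 0, 0.001, 0, 0], [0, 0, 0.001, 0, 0]]]}}

```text
clock: 9.3
eef_pos: [627.1, 134.6, 282.9]
tcp_rot: [-3.138, 0.017, -2.933]
contact_force: [-0.6, 5.0, -9.7]
opening: 0.155
```

Call:
{"op": "carry_out", "data": {"steps": [[[0, 0, 0, 0, 6], [0, 0, 0, 0.0005, 12], [0, 0, 0, 0.001, 18], [0, 0, 0, 0.0015, 24], [0, 0, 0, 0.0015, 30], [0, 0, 0, 0.0015, 33], [0, 0, 0, 0.0015, 33]]]}}

```text
clock: 10.0
eef_pos: [626.9, 134.1, 281.4]
tcp_rot: [3.136, 0.016, 2.774]
contact_force: [0.5, -1.5, -11.4]
opening: 0.154
```

```bash
python3 -c "
from h import *
at('b',.55,283)"
```

```text
b [np.float64(630.2819245701124), np.float64(134.49465297647828), 283]
t 10.0 pos [626.91  134.056 281.37 ] rot [3.136 0.016 2.774] F [  0.494  -1.496 -11.434] Mz 0.17308183856029694 op 0.154 zaxis [ 0.017 -0.001 -1.   ]
go [-0.001  0.001 -0.002] spin -3.03
```

Call:
{"op": "carry_out", "data": {"steps": [[[50, 0, 0, 0, 0], [50, 0, 0, 0, 0], [50, 0, 0, -0.02, 0], [50, 0, 0, -0.055, 0], [50, 0, 0, -0.055, 0], [50, 0, 0, -0.055, 0], [50, 0, 0, -0.055, 0]]]}}

```text
clock: 10.7
eef_pos: [625.8, 134.1, 336.2]
tcp_rot: [3.136, 0.016, 2.774]
contact_force: [0.3, 0.3, -0.3]
opening: 0.499
```

```bash
python3 - <<'E'
from h import *
at('d',.07,338)
E
```

```text
d [np.float64(548.9180754298876), np.float64(1.9053470235217134), 338]
t 10.7 pos [625.848 134.062 336.221] rot [3.136 0.016 2.774] F [ 0.303  0.284 -0.262] Mz -0.00966741514310553 op 0.499 zaxis [ 0.017 -0.001 -1.   ]
go [ 0.027 -0.152 -0.003] spin -30.52
```

Call:
{"op": "carry_out", "data": {"steps": [[[50, 0.007, -0.038, 0, -8], [50, 0.014, -0.076, 0, -16], [50, 0.021, -0.114, 0, -24], [50, 0.027, -0.152, -0.003, -30], [50, 0.027, -0.152, -0.003, -30.5], [50, 0.027, -0.152, -0.003, -30.5], [50, 0.027, -0.152, -0.003, -30.5]]]}}

```text
clock: 11.4
eef_pos: [546.4, 2.4, 337.6]
tcp_rot: [-3.138, 0.016, -2.978]
contact_force: [0.6, 0.4, -0.7]
opening: 0.502
```

```bash
python3 - <<'E'
from h import *
at('d',.07,283)
s=r.sense(); f=grab_frame('wrist');save(f,'w7')
E
```

```text
d [np.float64(548.9180754298876), np.float64(1.9053470235217134), 283]
t 11.4 pos [546.394   2.362 337.649] rot [-3.138  0.016 -2.978] F [ 0.565  0.397 -0.731] Mz 0.053385786355556866 op 0.502 zaxis [ 0.017 -0.001 -1.   ]
go [ 0.001 -0.     0.055] spin -0.07
```

View pics/w7.png

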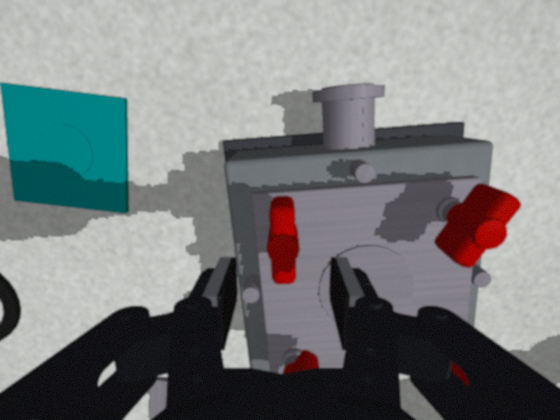

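Wing d at (284,240) is centred between the jaws.

Call:
{"op": "carry_out", "data": {"steps": [[[50, 0.001, 0, 0.04, 0], [50, 0.001, 0, 0.055, 0], [50, 0.001, 0, 0.055, 0], [0, 0.001, 0, 0.055, 0], [0, 0.001, 0, 0.055, 0], [0, 0.001, 0, 0.055, 0], [0, 0.001, 0, 0.055, 0]]]}}

```text
clock: 12.15
eef_pos: [547.1, 2.5, 283.8]
tcp_rot: [-3.138, 0.019, -2.977]
contact_force: [0.3, -1.0, 3.2]
opening: 0.158
```

Call:
{"op": "carry_out", "data": {"steps": [[[0, 0, 0, 0, 6], [0, 0, 0, 0.0005, 12], [0, 0, 0, 0.001, 18], [0, 0, 0, 0.0015, 24], [0, 0, 0, 0.0015, 29], [0, 0, 0, 0.0015, 29]]]}}

```text
clock: 12.75
eef_pos: [546.9, 1.5, 282.3]
tcp_rot: [3.138, 0.019, 2.798]
contact_force: [0.9, -8.1, -3.9]
opening: 0.155
```

```bash
python3 -c "
from h import *
at('d',.55,283)"
```

```text
d [np.float64(548.9180754298876), np.float64(1.9053470235217134), 283]
t 12.75 pos [546.937   1.541 282.313] rot [3.138 0.019 2.798] F [ 0.929 -8.052 -3.915] Mz 0.1204084383029062 op 0.155 zaxis [ 0.019 -0.003 -1.   ]
go [ 0.001  0.    -0.001] spin -1.64
```

Call:
{"op": "carry_out", "data": {"steps": [[[50, 0, 0, 0, 0], [50, 0, 0, 0, 0], [50, 0, 0, -0.02, 0], [50, 0, 0, -0.055, 0], [50, 0, 0, -0.055, 0], [50, 0, 0, -0.055, 0], [50, 0, 0, -0.055, 0]]]}}

```text
clock: 13.45
eef_pos: [545.5, 1.8, 336.7]
tcp_rot: [3.138, 0.018, 2.798]
contact_force: [-0.2, -0.3, -0.5]
opening: 0.499
```

```bash
python3 - <<'E'
from h import *
at('d',.58,405)
at('a',.58,337)
E
```

```text
d [np.float64(548.9180754298876), np.float64(1.9053470235217134), 405]
t 13.45 pos [545.493   1.819 336.708] rot [3.138 0.018 2.798] F [-0.237 -0.29  -0.536] Mz 0.04258238146562315 op 0.499 zaxis [ 0.018 -0.002 -1.   ]
go [-0.002  0.001 -0.068] spin 0.08
a [np.float64(523.3053470235217), np.float64(108.88192457011245), 337]
t 13.45 pos [545.493   1.819 336.708] rot [3.138 0.018 2.798] F [-0.237 -0.29  -0.536] Mz 0.04258238146562315 op 0.499 zaxis [ 0.018 -0.002 -1.   ]
go [ 0.06   0.093 -0.001] spin 0.08
```

Check all four angles from above the centre.

```bash
python3 - <<'E'
from h import *
togo([FX,FY,410],2.798)
E
```

```text
t 13.45 pos [545.493   1.819 336.708] rot [3.138 0.018 2.798] F [-0.237 -0.29  -0.536] Mz 0.04258238146562315 op 0.499 zaxis [ 0.018 -0.002 -1.   ]
go [-0.018  0.077 -0.073] spin -0.0
```

Call:
{"op": "carry_out", "data": {"steps": [[[50, -0.007, 0.03, -0.03, 0], [50, -0.014, 0.06, -0.06, 0], [50, -0.018, 0.077, -0.073, 0], [50, -0.018, 0.077, -0.073, 0], [50, -0.018, 0.077, -0.073, 0]]]}}

```text
clock: 13.95
eef_pos: [586.5, 68.4, 408.9]
tcp_rot: [3.139, 0.016, 2.799]
contact_force: [-0.3, 0.1, 0.8]
opening: 0.505
```

```bash
python3 - <<'E'
from fit import *
s=r.sense(); w=grab_frame('wrist'); save(w,'w8')
p,c=fit([(w,s)],[589.6,68.2,.235,.58,.58,.6,.58,0,8.5]); print(p,c)
at('a',.58,337)
E
```

```text
[589.803  67.585   0.241   0.581   0.476   0.657   0.634  -1.579   8.511] 0.1929667709730294
a [np.float64(523.3053470235217), np.float64(108.88192457011245), 337]
t 14.0 pos [586.173  68.001 408.505] rot [3.139 0.015 2.798] F [ 0.836 -0.314 -1.041] Mz 0.007871007498084028 op 0.498 zaxis [ 0.015 -0.003 -1.   ]
go [0.076 0.017 0.07 ] spin 0.09
```

View pics/w8.png

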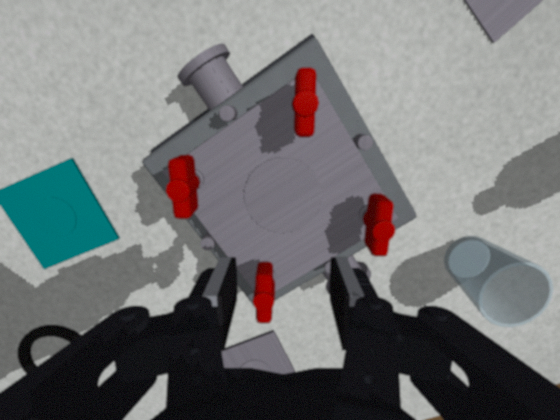

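All four wings are turned about equally, 0.5–0.65 rad (a (305,103), d (182,187), b (379,225), c (264,292)), none tight. Second round, starting with a.

Call:
{"op": "carry_out", "data": {"steps": [[[50, 0.038, 0.0085, 0.03, 0], [50, 0.076, 0.017, 0.06, 0], [50, 0.076, 0.017, 0.07, 0], [50, 0.076, 0.017, 0.1, 0], [50, 0.076, 0.017, 0.125, 0], [50, 0.076, 0.017, 0.125, 0], [50, 0.076, 0.017, 0.125, 0]]]}}

```text
clock: 14.7
eef_pos: [522.0, 108.5, 282.0]
tcp_rot: [3.141, 0.014, 2.798]
contact_force: [0.3, 0.4, 1.4]
opening: 0.503
```

```bash
python3 - <<'E'
from h import *
at('a',.58,282)
f=grab_frame('wrist');save(f,'w9')
E
```

```text
a [np.float64(523.3053470235217), np.float64(108.88192457011245), 282]
t 14.7 pos [522.019 108.502 281.964] rot [3.141 0.014 2.798] F [0.261 0.391 1.359] Mz -0.007299894632683884 op 0.503 zaxis [ 0.013 -0.004 -1.   ]
go [ 0.001  0.001 -0.   ] spin 0.05
```

View pics/w9.png

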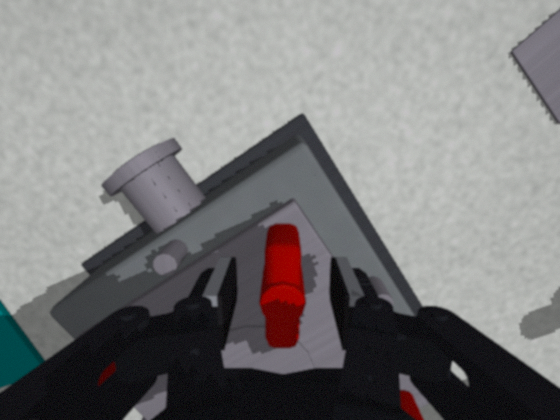

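Call:
{"op": "carry_out", "data": {"steps": [[[0, 0, 0, 0, 0], [0, 0, 0, 0, 0], [0, 0, 0, 0, 0], [0, 0, 0, 0, 0], [0, 0, 0, 0, 0]]]}}

```text
clock: 15.25
eef_pos: [522.8, 108.1, 284.2]
tcp_rot: [3.14, 0.017, 2.798]
contact_force: [-1.7, -5.5, 6.5]
opening: 0.154
```

```bash
cat >> h.py <<'E'
def feel(n=0):
    s=r.sense(); y=s['tcp_rot'][2]
    ang=(FYAW+np.pi-y)%(2*np.pi)
    print('t %.2f ang %.3f z %.2f F %s M %s op %.3f qv %s eff5 %.3f'%(s['clock'],ang,s['eef_pos'][2],s['contact_force'],s['wrist_torque'],s['opening'],s['qvel'][5],s['joint_efforts'][5]))
E
python3 -c "
from h import *
feel()"
```

```text
t 15.25 ang 0.579 z 284.17 F [-1.655 -5.494  6.51 ] M [-1.032  0.29  -0.168] op 0.154 qv 0.00048627530449782413 eff5 -0.130
```

Call:
{"op": "carry_out", "data": {"steps": [[[0, 0, 0, 0.0001, 3], [0, 0, 0, 0.0003, 6]]]}}

```text
clock: 15.45
eef_pos: [522.6, 107.8, 284.0]
tcp_rot: [3.139, 0.017, 2.692]
contact_force: [-0.3, -2.1, -2.9]
opening: 0.15
```

```bash
python3 -c "
from h import *
feel()"
```

```text
t 15.45 ang 0.685 z 284.04 F [-0.293 -2.092 -2.939] M [-0.513 -0.085  0.4  ] op 0.150 qv 0.5225078729791816 eff5 -0.507
```

Call:
{"op": "carry_out", "data": {"steps": [[[0, 0, 0, 0.0001, 3], [0, 0, 0, 0.0003, 6]]]}}

```text
clock: 15.65
eef_pos: [522.4, 107.5, 283.7]
tcp_rot: [3.138, 0.017, 2.586]
contact_force: [0.8, -2.4, -6.1]
opening: 0.154
```

```bash
python3 -c "
from h import *
feel()"
```

```text
t 15.65 ang 0.790 z 283.73 F [ 0.792 -2.405 -6.072] M [-0.489 -0.097  0.421] op 0.154 qv 0.5189406262933468 eff5 -0.427
```

Call:
{"op": "carry_out", "data": {"steps": [[[0, 0, 0, 0.0002, 3], [0, 0, 0, 0.0005, 6]]]}}

```text
clock: 15.85
eef_pos: [522.2, 107.3, 283.4]
tcp_rot: [3.137, 0.017, 2.48]
contact_force: [-0.3, -3.0, -2.3]
opening: 0.153
```

```bash
python3 -c "
from h import *
feel()"
```

```text
t 15.85 ang 0.896 z 283.40 F [-0.334 -3.021 -2.255] M [-0.518  0.041  0.376] op 0.153 qv 0.5174168057374875 eff5 -0.429
```

Call:
{"op": "carry_out", "data": {"steps": [[[0, 0, 0, 0.0002, 3], [0, 0, 0, 0.0004, 6]]]}}

```text
clock: 16.05
eef_pos: [521.9, 107.0, 283.1]
tcp_rot: [3.136, 0.017, 2.375]
contact_force: [0.4, -2.2, -3.5]
opening: 0.155
```

```bash
python3 -c "
from h import *
feel()"
```

```text
t 16.05 ang 1.002 z 283.10 F [ 0.404 -2.193 -3.484] M [-0.416  0.061  0.43 ] op 0.155 qv 0.5197238648731645 eff5 -0.425
```

a is at 1.0 rad, still free (0.38–0.43). Going on to c to keep it even.

Call:
{"op": "carry_out", "data": {"steps": [[[50, 0, 0, 0, 0], [50, 0, 0, 0, 0], [50, 0, 0, -0.02, 0], [50, 0, 0, -0.055, 0], [50, 0, 0, -0.055, 0], [50, 0, 0, -0.055, 0]]]}}

```text
clock: 16.65
eef_pos: [521.4, 107.5, 339.2]
tcp_rot: [3.133, 0.018, 2.376]
contact_force: [-0.8, 0.7, -0.5]
opening: 0.497
```

```bash
python3 - <<'E'
from h import *
at('c',.6,337)
E
```

```text
c [np.float64(655.8946529764784), np.float64(27.51807542988756), 337]
t 16.65 pos [521.391 107.497 339.18 ] rot [3.133 0.018 2.376] F [-0.768  0.737 -0.509] Mz -0.028435635306931085 op 0.497 zaxis [ 0.019 -0.007 -1.   ]
go [-0.149  0.034  0.005] spin -22.98
```

Call:
{"op": "carry_out", "data": {"steps": [[[50, -0.038, 0.009, 0, -8], [50, -0.076, 0.017, 0, -16], [50, -0.114, 0.026, 0, -23], [50, -0.149, 0.034, 0.005, -23], [50, -0.149, 0.034, 0.005, -23], [50, -0.149, 0.034, 0.005, -23]]]}}

```text
clock: 17.25
eef_pos: [652.1, 28.3, 335.5]
tcp_rot: [-3.141, 0.017, 2.776]
contact_force: [0.1, -0.4, 0.1]
opening: 0.496
```

```bash
python3 - <<'E'
from h import *
at('c',.6,282)
f=grab_frame('wrist');save(f,'w10')
E
```

```text
c [np.float64(655.8946529764784), np.float64(27.51807542988756), 282]
t 17.25 pos [652.076  28.303 335.521] rot [-3.141  0.017  2.776] F [ 0.073 -0.363  0.07 ] Mz -0.023212078231065716 op 0.496 zaxis [ 0.016 -0.007 -1.   ]
go [-0.     0.001  0.054] spin -0.03
```

View pics/w10.png

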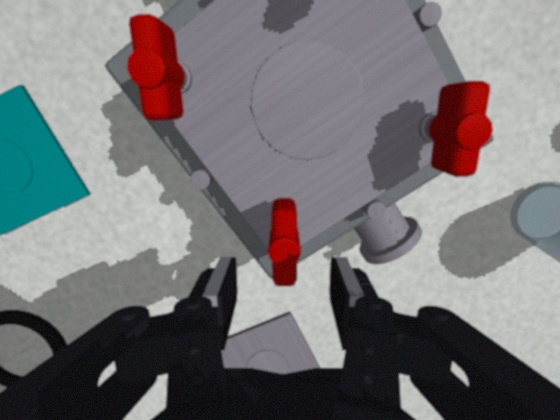

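Call:
{"op": "carry_out", "data": {"steps": [[[50, 0, 0.001, 0.04, 0], [50, 0, 0.001, 0.054, 0], [50, 0, 0.001, 0.054, 0], [0, 0, 0.001, 0.054, 0], [0, 0, 0.001, 0.054, 0], [0, 0, 0.001, 0.054, 0], [0, 0, 0.001, 0.054, 0]]]}}

```text
clock: 18.0
eef_pos: [653.0, 29.0, 283.6]
tcp_rot: [-3.141, 0.019, 2.777]
contact_force: [-2.8, -3.1, 6.6]
opening: 0.156
```

Call:
{"op": "carry_out", "data": {"steps": [[[0, 0, 0, 0, 3], [0, 0, 0, 0.0002, 7], [0, 0, 0, 0.0005, 11], [0, 0, 0, 0.0008, 15]]]}}

```text
clock: 18.4
eef_pos: [652.8, 28.7, 282.9]
tcp_rot: [3.138, 0.019, 2.513]
contact_force: [-0.8, -3.7, -3.3]
opening: 0.153
```

```bash
python3 -c "
from h import *
feel()"
```

```text
t 18.40 ang 0.864 z 282.92 F [-0.818 -3.742 -3.319] M [-0.591  0.146  0.402] op 0.153 qv 0.6927055313920782 eff5 -0.746
```

Call:
{"op": "carry_out", "data": {"steps": [[[0, 0, 0, 0.0003, 3.5], [0, 0, 0, 0.0006, 7.5]]]}}

```text
clock: 18.6
eef_pos: [652.7, 28.6, 282.5]
tcp_rot: [3.136, 0.018, 2.38]
contact_force: [0.2, -2.5, -2.9]
opening: 0.152
```

```bash
python3 -c "
from h import *
feel()"
```

```text
t 18.60 ang 0.996 z 282.53 F [ 0.204 -2.465 -2.881] M [-0.35   0.106  0.41 ] op 0.152 qv 0.6976580548702024 eff5 -0.813
```

Free at 1.0. On to b.

Call:
{"op": "carry_out", "data": {"steps": [[[50, 0, 0, 0, 0], [50, 0, 0, 0, 0], [50, 0, 0, -0.02, 0], [50, 0, 0, -0.055, 0], [50, 0, 0, -0.055, 0], [50, 0, 0, -0.055, 0]]]}}

```text
clock: 19.2
eef_pos: [652.1, 29.2, 338.9]
tcp_rot: [3.134, 0.02, 2.381]
contact_force: [0.6, 0.8, -0.7]
opening: 0.504
```

```bash
python3 - <<'E'
from h import *
at('b',.58,337)
E
```

```text
b [np.float64(630.2819245701124), np.float64(134.49465297647828), 337]
t 19.2 pos [652.108  29.176 338.927] rot [3.134 0.02  2.381] F [ 0.642  0.771 -0.732] Mz -0.056594709792948485 op 0.504 zaxis [ 0.02  -0.008 -1.   ]
go [0.092 0.06  0.001] spin -23.79
```

Call:
{"op": "carry_out", "data": {"steps": [[[50, 0.031, 0.02, 0, -8], [50, 0.062, 0.04, 0, -16], [50, 0.092, 0.06, 0.001, -23], [50, 0.092, 0.06, 0.001, -23], [50, 0.092, 0.06, 0.001, -23], [50, 0.092, 0.06, 0.001, -23]]]}}

```text
clock: 19.8
eef_pos: [626.8, 135.3, 336.0]
tcp_rot: [-3.14, 0.021, 2.782]
contact_force: [-0.9, -0.3, -0.8]
opening: 0.495
```

```bash
python3 - <<'E'
from h import *
at('b',.6,282)
f=grab_frame('wrist');save(f,'w11')
E
```

```text
b [np.float64(630.2819245701124), np.float64(134.49465297647828), 282]
t 19.8 pos [626.842 135.345 335.957] rot [-3.14   0.021  2.782] F [-0.881 -0.299 -0.763] Mz -0.06167980303401391 op 0.495 zaxis [ 0.019 -0.009 -1.   ]
go [0.001 0.001 0.054] spin 0.3
```

View pics/w11.png

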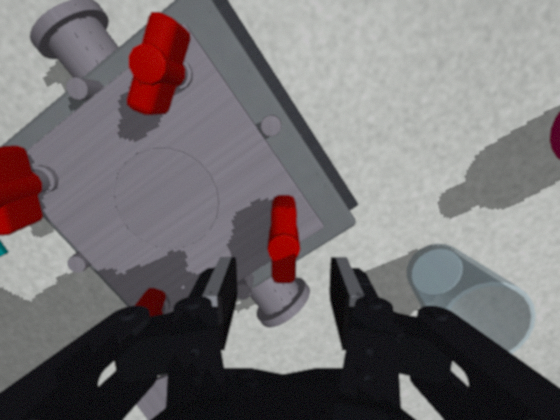

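Wing b (284,240) is centred and aligned.

Call:
{"op": "carry_out", "data": {"steps": [[[50, 0.001, 0.001, 0.04, 0], [50, 0.001, 0.001, 0.054, 0], [50, 0.001, 0.001, 0.054, 0], [0, 0.001, 0.001, 0.054, 0], [0, 0.001, 0.001, 0.054, 0], [0, 0.001, 0.001, 0.054, 0], [0, 0.001, 0.001, 0.054, 0]]]}}

```text
clock: 20.55
eef_pos: [627.9, 135.4, 283.6]
tcp_rot: [-3.141, 0.023, 2.781]
contact_force: [-0.5, -4.4, 6.0]
opening: 0.153
```

Call:
{"op": "carry_out", "data": {"steps": [[[0, 0, 0, 0, 3], [0, 0, 0, 0.0002, 7], [0, 0, 0, 0.0005, 11], [0, 0, 0, 0.0008, 15]]]}}

```text
clock: 20.95
eef_pos: [627.6, 134.9, 282.9]
tcp_rot: [3.138, 0.023, 2.518]
contact_force: [-2.2, -6.0, -0.9]
opening: 0.153
```

```bash
python3 -c "
from h import *
feel()"
```

```text
t 20.95 ang 0.859 z 282.91 F [-2.242 -5.998 -0.939] M [-1.128  0.254  0.372] op 0.153 qv 0.6941561055466591 eff5 -0.751
```

Call:
{"op": "carry_out", "data": {"steps": [[[0, 0, 0, 0.0003, 4], [0, 0, 0, 0.0006, 8]]]}}

```text
clock: 21.15
eef_pos: [627.4, 134.6, 282.5]
tcp_rot: [3.136, 0.023, 2.376]
contact_force: [-2.0, -5.0, -0.2]
opening: 0.154
```

```bash
python3 -c "
from h import *
feel()"
```

```text
t 21.15 ang 1.000 z 282.47 F [-1.952 -4.968 -0.184] M [-0.741  0.255  0.385] op 0.154 qv 0.6928865720126496 eff5 -0.720
```

Call:
{"op": "carry_out", "data": {"steps": [[[50, 0, 0, 0, 0], [50, 0, 0, 0, 0], [50, 0, 0, -0.02, 0], [50, 0, 0, -0.055, 0], [50, 0, 0, -0.055, 0], [50, 0, 0, -0.055, 0]]]}}

```text
clock: 21.75
eef_pos: [626.6, 135.5, 338.7]
tcp_rot: [3.133, 0.024, 2.377]
contact_force: [0.4, 0.3, -0.1]
opening: 0.497
```

```bash
python3 - <<'E'
from h import *
at('d',.58,337)
E
```

```text
d [np.float64(548.9180754298876), np.float64(1.9053470235217134), 337]
t 21.75 pos [626.585 135.49  338.713] rot [3.133 0.024 2.377] F [ 0.358  0.314 -0.054] Mz -0.05067547472797924 op 0.497 zaxis [ 0.023 -0.011 -1.   ]
go [-0.033 -0.151  0.001] spin -24.02
```

Call:
{"op": "carry_out", "data": {"steps": [[[50, -0.008, -0.038, 0, -8], [50, -0.016, -0.076, 0, -16], [50, -0.024, -0.114, 0, -24], [50, -0.033, -0.151, 0.001, -24], [50, -0.033, -0.151, 0.001, -24], [50, -0.033, -0.151, 0.001, -24]]]}}

```text
clock: 22.35
eef_pos: [545.6, 3.2, 336.7]
tcp_rot: [-3.14, 0.025, 2.795]
contact_force: [0.2, 0.6, -0.2]
opening: 0.503
```

```bash
python3 - <<'E'
from h import *
at('d',.58,282)
f=grab_frame('wrist');save(f,'w12')
E
```

```text
d [np.float64(548.9180754298876), np.float64(1.9053470235217134), 282]
t 22.35 pos [545.625   3.163 336.693] rot [-3.14   0.025  2.795] F [ 0.175  0.573 -0.221] Mz -0.0785200110989544 op 0.503 zaxis [ 0.022 -0.01  -1.   ]
go [0.002 0.    0.055] spin -0.09
```

View pics/w12.png

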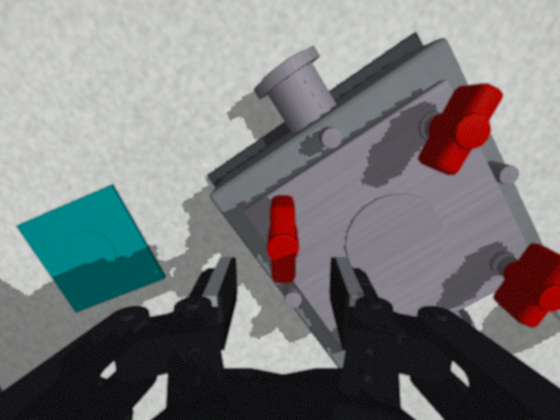

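Call:
{"op": "carry_out", "data": {"steps": [[[50, 0.002, 0, 0.04, 0], [50, 0.002, 0, 0.055, 0], [50, 0.002, 0, 0.055, 0], [0, 0.002, 0, 0.055, 0], [0, 0.002, 0, 0.055, 0], [0, 0.002, 0, 0.055, 0], [0, 0.002, 0, 0.055, 0]]]}}

```text
clock: 23.1
eef_pos: [545.9, 3.4, 283.0]
tcp_rot: [-3.139, 0.027, 2.797]
contact_force: [-0.6, -5.2, 0.3]
opening: 0.156
```

Call:
{"op": "carry_out", "data": {"steps": [[[0, 0, 0, 0, 3], [0, 0, 0, 0.0002, 7], [0, 0, 0, 0.0005, 11], [0, 0, 0, 0.0008, 15]]]}}

```text
clock: 23.5
eef_pos: [545.7, 3.0, 282.3]
tcp_rot: [3.139, 0.027, 2.534]
contact_force: [-0.6, -6.0, -7.9]
opening: 0.151
```

```bash
python3 -c "
from h import *
feel()"
```

```text
t 23.50 ang 0.843 z 282.32 F [-0.64  -5.998 -7.882] M [-0.922  0.042  0.381] op 0.151 qv 0.6931456039169696 eff5 -0.739
```

Call:
{"op": "carry_out", "data": {"steps": [[[0, 0, 0, 0.0003, 4.5], [0, 0, 0, 0.0006, 9]]]}}

```text
clock: 23.7
eef_pos: [545.5, 2.8, 281.8]
tcp_rot: [3.135, 0.027, 2.375]
contact_force: [0.1, -4.2, -8.2]
opening: 0.153
```

```bash
python3 -c "
from h import *
feel()"
```

```text
t 23.70 ang 1.002 z 281.85 F [ 0.143 -4.24  -8.239] M [-0.673  0.022  0.429] op 0.153 qv 0.7765905612542702 eff5 -0.856
```

Call:
{"op": "carry_out", "data": {"steps": [[[50, 0, 0, 0, 0], [50, 0, 0, 0, 0], [50, 0, 0, -0.02, 0], [50, 0, 0, -0.055, 0], [50, 0, 0, -0.055, 0], [50, 0, 0, -0.055, 0]]]}}

```text
clock: 24.3
eef_pos: [544.7, 3.7, 338.2]
tcp_rot: [3.133, 0.029, 2.376]
contact_force: [0.1, -0.1, -1.2]
opening: 0.5
```

```bash
python3 - <<'E'
from h import *
at('a',1.0,335)
E
```

```text
a [np.float64(523.3053470235217), np.float64(108.88192457011245), 335]
t 24.3 pos [544.693   3.748 338.247] rot [3.133 0.029 2.376] F [ 0.061 -0.105 -1.17 ] Mz -0.023172219204250732 op 0.5 zaxis [ 0.027 -0.014 -1.   ]
go [0.093 0.06  0.001] spin -0.02
```

All four at 1.0 rad, all free at about 0.40. Round three: a.

Call:
{"op": "carry_out", "data": {"steps": [[[50, 0.031, 0.02, 0, 0], [50, 0.062, 0.04, 0, 0], [50, 0.093, 0.06, 0.001, 0], [50, 0.093, 0.06, 0.001, 0], [50, 0.093, 0.06, 0.001, 0]]]}}

```text
clock: 24.8
eef_pos: [518.9, 112.0, 334.4]
tcp_rot: [3.134, 0.028, 2.379]
contact_force: [0.5, -0.5, 0.6]
opening: 0.501
```

```bash
python3 - <<'E'
from h import *
at('a',1.0,281)
f=grab_frame('wrist');save(f,'w13')
E
```

```text
a [np.float64(523.3053470235217), np.float64(108.88192457011245), 281]
t 24.8 pos [518.861 112.021 334.375] rot [3.134 0.028 2.379] F [ 0.53  -0.536  0.604] Mz -0.015628833684527384 op 0.501 zaxis [ 0.026 -0.014 -1.   ]
go [ 0.001 -0.001  0.053] spin 0.14
```

View pics/w13.png

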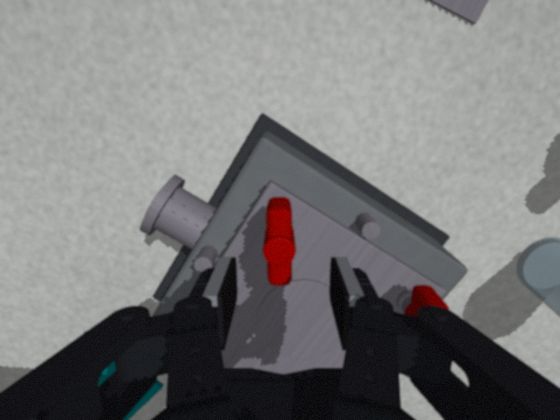

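Call:
{"op": "carry_out", "data": {"steps": [[[50, 0.001, -0.001, 0.04, 0], [50, 0.001, -0.001, 0.053, 0], [50, 0.001, -0.001, 0.053, 0], [0, 0.001, -0.001, 0.053, 0], [0, 0.001, -0.001, 0.053, 0], [0, 0.001, -0.001, 0.053, 0], [0, 0.001, -0.001, 0.053, 0]]]}}

```text
clock: 25.55
eef_pos: [519.0, 109.8, 282.8]
tcp_rot: [3.135, 0.03, 2.378]
contact_force: [-2.0, -4.2, 4.9]
opening: 0.155
```

Call:
{"op": "carry_out", "data": {"steps": [[[0, 0, 0, 0.0001, 3], [0, 0, 0, 0.0003, 6]]]}}

```text
clock: 25.75
eef_pos: [518.8, 109.6, 282.6]
tcp_rot: [3.132, 0.029, 2.272]
contact_force: [1.4, -2.1, -7.2]
opening: 0.153
```

```bash
python3 -c "
from h import *
feel()"
```

```text
t 25.75 ang 1.104 z 282.63 F [ 1.438 -2.066 -7.166] M [-0.294 -0.038  0.476] op 0.153 qv 0.5229426357644491 eff5 -0.487
```

Call:
{"op": "carry_out", "data": {"steps": [[[0, 0, 0, 0.0002, 3], [0, 0, 0, 0.0004, 6]]]}}

```text
clock: 25.95
eef_pos: [518.7, 109.4, 282.4]
tcp_rot: [3.13, 0.028, 2.167]
contact_force: [-0.8, -0.2, -7.9]
opening: 0.155
```

```bash
python3 -c "
from h import *
feel()"
```

```text
t 25.95 ang 1.210 z 282.42 F [-0.828 -0.177 -7.893] M [-0.149 -0.021  0.514] op 0.155 qv 0.519123279685836 eff5 -0.341
```

Call:
{"op": "carry_out", "data": {"steps": [[[0, 0, 0, 0.0002, 2.5], [0, 0, 0, 0.0004, 5]]]}}

```text
clock: 26.15
eef_pos: [518.5, 109.3, 282.3]
tcp_rot: [3.127, 0.028, 2.079]
contact_force: [0.4, -0.6, -8.4]
opening: 0.158
```

```bash
python3 -c "
from h import *
feel()"
```

```text
t 26.15 ang 1.298 z 282.26 F [ 0.4   -0.607 -8.429] M [-0.113  0.096  0.583] op 0.158 qv 0.4303358383262185 eff5 -0.119
```

a feels tight: 0.48, 0.51, 0.58 against 0.40 free, so it met the seat at about 1.0. Releasing and going to c.

Call:
{"op": "carry_out", "data": {"steps": [[[50, 0, 0, 0, 0], [50, 0, 0, 0, 0], [50, 0, 0, -0.02, 0], [50, 0, 0, -0.055, 0], [50, 0, 0, -0.055, 0], [50, 0, 0, -0.055, 0]]]}}

```text
clock: 26.75
eef_pos: [517.5, 110.3, 338.6]
tcp_rot: [3.124, 0.028, 2.079]
contact_force: [-0.9, -1.0, -0.7]
opening: 0.498
```

```bash
python3 - <<'E'
from h import *
at('c',1.0,335)
E
```

```text
c [np.float64(655.8946529764784), np.float64(27.51807542988756), 335]
t 26.75 pos [517.486 110.314 338.574] rot [3.124 0.028 2.079] F [-0.872 -0.967 -0.699] Mz -0.01755542527728224 op 0.498 zaxis [ 0.029 -0.016 -0.999]
go [-0.135  0.078  0.009] spin -17.04
```

Call:
{"op": "carry_out", "data": {"steps": [[[50, -0.034, 0.0195, 0, -6], [50, -0.068, 0.039, 0, -12], [50, -0.101, 0.0585, 0, -17], [50, -0.135, 0.078, 0.008, -17], [50, -0.135, 0.078, 0.008, -17], [50, -0.135, 0.078, 0.008, -17]]]}}

```text
clock: 27.35
eef_pos: [651.4, 29.7, 334.1]
tcp_rot: [3.135, 0.03, 2.375]
contact_force: [-0.3, 0.7, 0.4]
opening: 0.496
```

```bash
python3 - <<'E'
from h import *
at('c',1.0,281)
f=grab_frame('wrist');save(f,'w14')
E
```

```text
c [np.float64(655.8946529764784), np.float64(27.51807542988756), 281]
t 27.35 pos [651.434  29.721 334.108] rot [3.135 0.03  2.375] F [-0.277  0.721  0.392] Mz 0.06692438663788167 op 0.496 zaxis [ 0.026 -0.016 -1.   ]
go [0.002 0.    0.053] spin -0.09
```

View pics/w14.png

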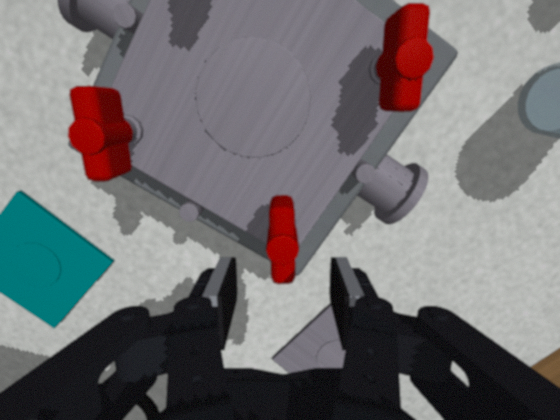

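Call:
{"op": "carry_out", "data": {"steps": [[[50, 0.002, 0, 0.04, 0], [50, 0.002, 0, 0.053, 0], [50, 0.002, 0, 0.053, 0], [0, 0.002, 0, 0.053, 0], [0, 0.002, 0, 0.053, 0], [0, 0.002, 0, 0.053, 0], [0, 0.002, 0, 0.053, 0]]]}}

```text
clock: 28.1
eef_pos: [650.8, 30.4, 283.2]
tcp_rot: [3.135, 0.031, 2.376]
contact_force: [-3.8, -3.0, 6.0]
opening: 0.154
```

Call:
{"op": "carry_out", "data": {"steps": [[[0, 0, 0, 0.0001, 3], [0, 0, 0, 0.0003, 6]]]}}

```text
clock: 28.3
eef_pos: [650.6, 30.4, 283.0]
tcp_rot: [3.132, 0.031, 2.27]
contact_force: [-0.2, -1.3, -5.7]
opening: 0.152
```

```bash
python3 -c "
from h import *
feel()"
```

```text
t 28.30 ang 1.106 z 283.03 F [-0.212 -1.322 -5.701] M [-0.25   0.072  0.498] op 0.152 qv 0.5221091092321335 eff5 -0.487
```

Call:
{"op": "carry_out", "data": {"steps": [[[0, 0, 0, 0.0001, 2.5], [0, 0, 0, 0.0003, 5]]]}}

```text
clock: 28.5
eef_pos: [650.5, 30.3, 282.8]
tcp_rot: [3.13, 0.03, 2.182]
contact_force: [0.2, -0.6, -5.9]
opening: 0.152
```

```bash
python3 -c "
from h import *
feel()"
```

```text
t 28.50 ang 1.194 z 282.81 F [ 0.198 -0.61  -5.947] M [-0.177  0.014  0.53 ] op 0.152 qv 0.4320367441711133 eff5 -0.200
```

Call:
{"op": "carry_out", "data": {"steps": [[[0, 0, 0, 0.0001, 1.5], [0, 0, 0, 0.0002, 3.5]]]}}

```text
clock: 28.7
eef_pos: [650.4, 30.3, 282.7]
tcp_rot: [3.128, 0.03, 2.121]
contact_force: [0.9, -0.8, -6.5]
opening: 0.153
```

```bash
python3 -c "
from h import *
feel()"
```

```text
t 28.70 ang 1.256 z 282.70 F [ 0.852 -0.788 -6.51 ] M [-0.189 -0.042  0.555] op 0.153 qv 0.35065194579617404 eff5 -0.118
```

Call:
{"op": "carry_out", "data": {"steps": [[[50, 0, 0, 0, 0], [50, 0, 0, 0, 0], [50, 0, 0, -0.02, 0], [50, 0, 0, -0.055, 0], [50, 0, 0, -0.055, 0], [50, 0, 0, -0.055, 0]]]}}

```text
clock: 29.3
eef_pos: [649.4, 31.4, 339.3]
tcp_rot: [3.125, 0.031, 2.121]
contact_force: [-1.3, -0.7, -0.2]
opening: 0.503
```

```bash
python3 - <<'E'
from h import *
at('b',1.0,335)
E
```

```text
b [np.float64(630.2819245701124), np.float64(134.49465297647828), 335]
t 29.3 pos [649.352  31.381 339.294] rot [3.125 0.031 2.121] F [-1.259 -0.695 -0.185] Mz 0.011449441304111501 op 0.503 zaxis [ 0.03  -0.018 -0.999]
go [0.103 0.035 0.002] spin -14.64
```

Call:
{"op": "carry_out", "data": {"steps": [[[50, 0.034, 0.012, 0, -7], [50, 0.068, 0.024, 0, -14], [50, 0.103, 0.035, 0.002, -14.5], [50, 0.103, 0.035, 0.002, -14.5], [50, 0.103, 0.035, 0.002, -14.5]]]}}

```text
clock: 29.8
eef_pos: [625.0, 138.0, 333.7]
tcp_rot: [3.135, 0.034, 2.376]
contact_force: [-0.1, 0.3, -0.8]
opening: 0.5
```

```bash
python3 - <<'E'
from h import *
at('b',1.0,281)
f=grab_frame('wrist');save(f,'w15')
E
```

```text
b [np.float64(630.2819245701124), np.float64(134.49465297647828), 281]
t 29.8 pos [624.953 137.961 333.744] rot [3.135 0.034 2.376] F [-0.123  0.272 -0.787] Mz -0.0231903524914094 op 0.5 zaxis [ 0.029 -0.018 -0.999]
go [ 0.001 -0.     0.053] spin -0.03
```

View pics/w15.png

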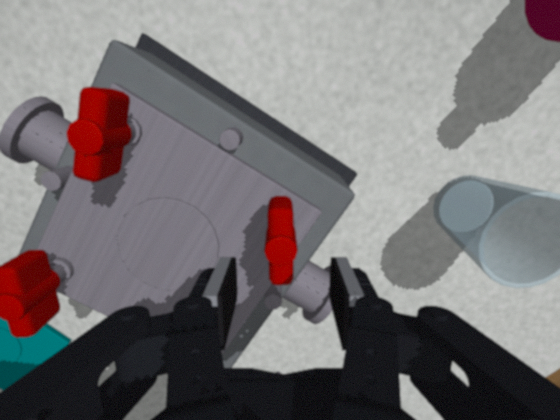

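Call:
{"op": "carry_out", "data": {"steps": [[[50, 0.001, -0.0005, 0.04, 0], [50, 0.001, -0.0005, 0.053, 0], [50, 0.001, -0.0005, 0.053, 0], [0, 0.001, -0.0005, 0.053, 0], [0, 0.001, -0.0005, 0.053, 0], [0, 0.001, -0.0005, 0.053, 0], [0, 0.001, -0.0005, 0.053, 0]]]}}

```text
clock: 30.55
eef_pos: [625.9, 135.9, 282.5]
tcp_rot: [3.135, 0.035, 2.375]
contact_force: [-3.1, -5.3, 4.8]
opening: 0.157
```

Call:
{"op": "carry_out", "data": {"steps": [[[0, 0, 0, 0.0001, 3], [0, 0, 0, 0.0003, 6]]]}}

```text
clock: 30.75
eef_pos: [625.7, 135.7, 282.3]
tcp_rot: [3.132, 0.035, 2.269]
contact_force: [-0.8, -2.4, -5.3]
opening: 0.15
```

```bash
python3 -c "
from h import *
feel()"
```

```text
t 30.75 ang 1.107 z 282.29 F [-0.775 -2.399 -5.282] M [-0.46   0.171  0.455] op 0.150 qv 0.5244668898306308 eff5 -0.487
```

Call:
{"op": "carry_out", "data": {"steps": [[[0, 0, 0, 0.0001, 2.5], [0, 0, 0, 0.0003, 5]]]}}

```text
clock: 30.95
eef_pos: [625.5, 135.5, 282.1]
tcp_rot: [3.129, 0.034, 2.181]
contact_force: [-0.7, -1.2, -4.7]
opening: 0.156
```

```bash
python3 -c "
from h import *
feel()"
```

```text
t 30.95 ang 1.195 z 282.09 F [-0.684 -1.206 -4.739] M [-0.309  0.201  0.44 ] op 0.156 qv 0.4313386477888706 eff5 -0.200
```

Call:
{"op": "carry_out", "data": {"steps": [[[0, 0, 0, 0.0001, 2.5], [0, 0, 0, 0.0003, 5]]]}}

```text
clock: 31.15
eef_pos: [625.3, 135.4, 281.9]
tcp_rot: [3.127, 0.033, 2.093]
contact_force: [-0.6, -1.4, -4.4]
opening: 0.152
```

```bash
python3 -c "
from h import *
feel()"
```

```text
t 31.15 ang 1.283 z 281.93 F [-0.573 -1.389 -4.399] M [-0.309  0.293  0.57 ] op 0.152 qv 0.430741783690826 eff5 -0.144
```

Call:
{"op": "carry_out", "data": {"steps": [[[50, 0, 0, 0, 0], [50, 0, 0, 0, 0], [50, 0, 0, -0.02, 0], [50, 0, 0, -0.055, 0], [50, 0, 0, -0.055, 0], [50, 0, 0, -0.055, 0]]]}}

```text
clock: 31.75
eef_pos: [624.1, 136.7, 338.4]
tcp_rot: [3.124, 0.034, 2.094]
contact_force: [0.2, -0.3, -0.1]
opening: 0.5
```

```bash
python3 - <<'E'
from h import *
at('d',1.0,335)
E
```

```text
d [np.float64(548.9180754298876), np.float64(1.9053470235217134), 335]
t 31.75 pos [624.075 136.709 338.42 ] rot [3.124 0.034 2.094] F [ 0.174 -0.309 -0.148] Mz 0.02374635458635075 op 0.5 zaxis [ 0.032 -0.021 -0.999]
go [-0.074 -0.135  0.004] spin -16.2
```

Call:
{"op": "carry_out", "data": {"steps": [[[50, -0.018, -0.034, 0, -6], [50, -0.037, -0.068, 0, -12], [50, -0.056, -0.102, 0, -16], [50, -0.074, -0.135, 0.003, -16], [50, -0.074, -0.135, 0.003, -16], [50, -0.074, -0.135, 0.003, -16]]]}}

```text
clock: 32.35
eef_pos: [543.9, 4.5, 335.1]
tcp_rot: [3.134, 0.037, 2.372]
contact_force: [0.1, 0.1, 0.3]
opening: 0.503
```

```bash
python3 - <<'E'
from h import *
at('d',1.0,281)
f=grab_frame('wrist');save(f,'w16')
E
```

```text
d [np.float64(548.9180754298876), np.float64(1.9053470235217134), 281]
t 32.35 pos [543.875   4.538 335.072] rot [3.134 0.037 2.372] F [0.125 0.126 0.267] Mz -0.04421896821779123 op 0.503 zaxis [ 0.032 -0.02  -0.999]
go [0.002 0.    0.054] spin -0.28
```

View pics/w16.png

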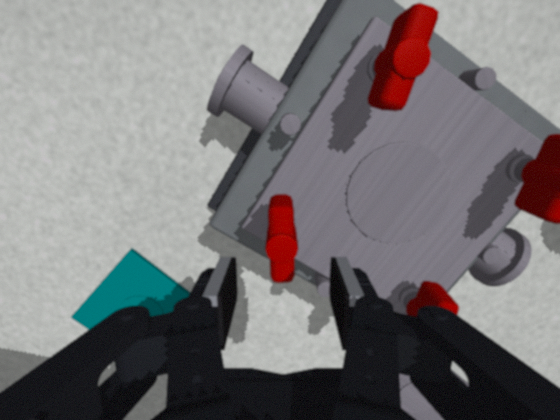

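Call:
{"op": "carry_out", "data": {"steps": [[[50, 0.002, 0, 0.04, 0], [50, 0.002, 0, 0.053, 0], [50, 0.002, 0, 0.053, 0], [0, 0.002, 0, 0.053, 0], [0, 0.002, 0, 0.053, 0], [0, 0.002, 0, 0.053, 0], [0, 0.002, 0, 0.053, 0]]]}}

```text
clock: 33.1
eef_pos: [544.2, 4.7, 283.4]
tcp_rot: [3.136, 0.038, 2.374]
contact_force: [-5.9, -8.6, 5.4]
opening: 0.155
```

Call:
{"op": "carry_out", "data": {"steps": [[[0, 0, 0, 0.0001, 3], [0, 0, 0, 0.0003, 6]]]}}

```text
clock: 33.3
eef_pos: [543.8, 4.4, 283.4]
tcp_rot: [3.133, 0.037, 2.268]
contact_force: [-0.9, -2.8, -7.4]
opening: 0.155
```

```bash
python3 -c "
from h import *
feel()"
```

```text
t 33.30 ang 1.108 z 283.38 F [-0.891 -2.828 -7.429] M [-0.534  0.111  0.41 ] op 0.155 qv 0.5247005792984235 eff5 -0.492
```

Call:
{"op": "carry_out", "data": {"steps": [[[0, 0, 0, 0.0001, 2.5], [0, 0, 0, 0.0003, 5]]]}}

```text
clock: 33.5
eef_pos: [543.7, 4.3, 283.2]
tcp_rot: [3.131, 0.037, 2.18]
contact_force: [1.1, -1.6, -9.9]
opening: 0.151
```

```bash
python3 -c "
from h import *
feel()"
```

```text
t 33.50 ang 1.196 z 283.20 F [ 1.147 -1.569 -9.872] M [-0.279 -0.027  0.502] op 0.151 qv 0.4312948248339413 eff5 -0.195
```

Call:
{"op": "carry_out", "data": {"steps": [[[0, 0, 0, 0.0002, 2.5], [0, 0, 0, 0.0004, 5]]]}}

```text
clock: 33.7
eef_pos: [543.6, 4.3, 283.1]
tcp_rot: [3.128, 0.036, 2.093]
contact_force: [0.2, -1.3, -8.3]
opening: 0.154
```

```bash
python3 -c "
from h import *
feel()"
```

```text
t 33.70 ang 1.284 z 283.05 F [ 0.246 -1.269 -8.266] M [-0.249  0.064  0.531] op 0.154 qv 0.4315598776280585 eff5 -0.142
```

d tight too (0.53). One feel check on c, the least turned, then retreat.

Call:
{"op": "carry_out", "data": {"steps": [[[50, 0, 0, 0, 0], [50, 0, 0, 0, 0], [50, 0, 0, -0.02, 0], [50, 0, 0, -0.055, 0], [50, 0, 0, -0.055, 0], [50, 0, 0, -0.055, 0]]]}}

```text
clock: 34.3
eef_pos: [542.4, 5.7, 339.4]
tcp_rot: [3.125, 0.038, 2.093]
contact_force: [-0.5, -0.4, 0.1]
opening: 0.502
```

```bash
python3 - <<'E'
from h import *
at('c',1.256,335)
E
```

```text
c [np.float64(655.8946529764784), np.float64(27.51807542988756), 335]
t 34.3 pos [542.375   5.658 339.429] rot [3.125 0.038 2.093] F [-0.492 -0.402  0.106] Mz -0.012378996565524207 op 0.502 zaxis [ 0.033 -0.024 -0.999]
go [-0.032  0.107  0.008] spin -1.57
```

Call:
{"op": "carry_out", "data": {"steps": [[[50, -0.011, 0.036, 0, -1.5], [50, -0.022, 0.072, 0, -1.5], [50, -0.032, 0.107, 0.007, -1.5], [50, -0.032, 0.107, 0.007, -1.5], [50, -0.032, 0.107, 0.007, -1.5]]]}}

```text
clock: 34.8
eef_pos: [651.0, 31.3, 333.8]
tcp_rot: [3.128, 0.037, 2.12]
contact_force: [-0.6, -0.5, -0.3]
opening: 0.5
```

```bash
python3 - <<'E'
from h import *
at('c',1.256,281)
f=grab_frame('wrist');save(f,'w17')
E
```

```text
c [np.float64(655.8946529764784), np.float64(27.51807542988756), 281]
t 34.8 pos [651.038  31.343 333.752] rot [3.128 0.037 2.12 ] F [-0.569 -0.45  -0.288] Mz -0.022654928951347988 op 0.5 zaxis [ 0.03  -0.024 -0.999]
go [ 0.002 -0.001  0.053] spin -0.02
```

View pics/w17.png

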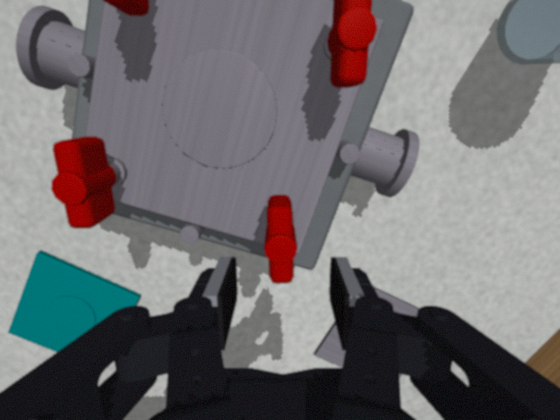

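Call:
{"op": "carry_out", "data": {"steps": [[[50, 0.002, -0.001, 0.04, 0], [50, 0.002, -0.001, 0.053, 0], [50, 0.002, -0.001, 0.053, 0], [0, 0.002, -0.001, 0.053, 0], [0, 0.002, -0.001, 0.053, 0], [0, 0.002, -0.001, 0.053, 0], [0, 0.002, -0.001, 0.053, 0]]]}}

```text
clock: 35.55
eef_pos: [650.3, 30.8, 282.8]
tcp_rot: [3.128, 0.038, 2.121]
contact_force: [-3.2, -2.3, 6.4]
opening: 0.154
```

Call:
{"op": "carry_out", "data": {"steps": [[[0, 0, 0, 0.0001, 2]]]}}

```text
clock: 35.65
eef_pos: [650.0, 30.7, 282.9]
tcp_rot: [3.127, 0.038, 2.086]
contact_force: [2.3, 0.1, -16.6]
opening: 0.157
```

```bash
python3 -c "
from h import *
feel()"
```

```text
t 35.65 ang 1.290 z 282.87 F [  2.26    0.097 -16.619] M [-0.049 -0.299  0.466] op 0.157 qv 0.3716278021150449 eff5 -0.461
```

Call:
{"op": "carry_out", "data": {"steps": [[[0, 0, 0, 0.001, 1], [0, 0, 0, 0.0012, 2]]]}}

```text
clock: 35.85
eef_pos: [650.1, 30.7, 282.7]
tcp_rot: [3.125, 0.038, 2.051]
contact_force: [-4.1, -0.7, 7.1]
opening: 0.154
```

```bash
python3 -c "
from h import *
feel()"
```

```text
t 35.85 ang 1.325 z 282.65 F [-4.137 -0.669  7.102] M [-0.265  0.8    0.593] op 0.154 qv 0.17439301969317503 eff5 0.265
```

c confirms (0.59, still in the tight window). Letting go and retreating.

Call:
{"op": "carry_out", "data": {"steps": [[[50, 0, 0, 0, 0], [50, 0, 0, 0, 0], [50, 0, 0, -0.02, 0], [50, 0, 0, -0.06, 0], [50, 0, 0, -0.1, 0], [50, 0, 0, -0.13, 0], [50, 0, 0, -0.13, 0], [50, 0, 0, -0.13, 0]]]}}

```text
clock: 36.65
eef_pos: [646.1, 34.1, 413.4]
tcp_rot: [3.123, 0.038, 2.051]
contact_force: [-0.6, -0.2, -0.4]
opening: 0.5
```

```bash
python3 - <<'E'
from fit import *
s=r.sense(); w=grab_frame('wrist'); save(w,'w18'); togo([FX,FY,410],2.05)
t=grab_frame('top');save(t,'top9');sc=grab_frame('scene'); save(sc,'scene9')
p,c=fit([(w,s)],[589.6,68.2,.235,1.29,1.29,1.32,1.29,-1,8.5]); print(p,c)
E
```

```text
t 36.7 pos [645.752  34.07  412.151] rot [3.125 0.037 2.051] F [ 0.073 -0.545 -0.469] Mz -0.04231228182738263 op 0.501 zaxis [ 0.032 -0.026 -0.999]
go [ 0.062 -0.037 -0.001] spin 0.08
[588.979  68.944   0.243   1.155   1.297   1.32    1.302  -1.022   8.496] 0.17383127350886618
```

View pics/w18.png

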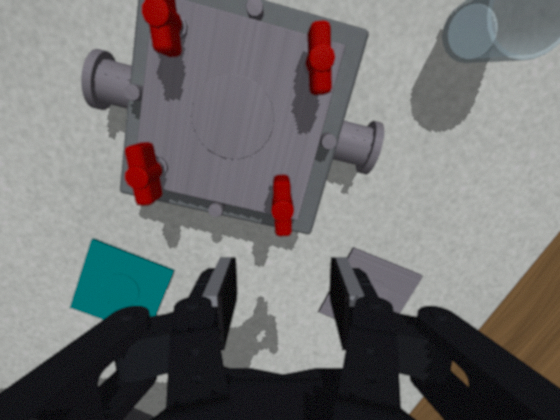

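View pics/scene9.png

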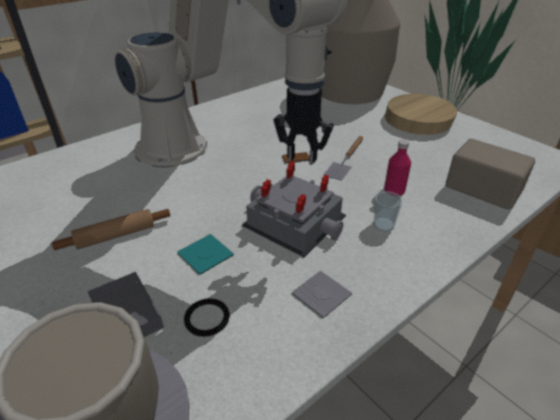

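Wing a, at (162,25), is cut off by the image edge and its fit (1.155) disagrees with the felt 1.30, so I'll take a centred look.

Call:
{"op": "carry_out", "data": {"steps": [[[50, 0.03, -0.018, 0, 0], [50, 0.06, -0.036, 0, 0], [50, 0.1, -0.037, 0, 0], [50, 0.1, -0.037, 0, 0], [50, 0.1, -0.037, 0, 0], [50, 0.1, -0.037, 0, 0]]]}}

```text
clock: 37.4
eef_pos: [567.0, 105.1, 406.4]
tcp_rot: [3.128, 0.037, 2.051]
contact_force: [-0.0, -0.8, -0.3]
opening: 0.502
```

```bash
python3 - <<'E'
from fit import *
s=r.sense(); w=grab_frame('wrist'); save(w,'w19'); print(s['eef_pos'])
for a0 in(1.29,1.15):
  p,c=fit([(w,s)],[589.6,68.2,.235,a0,1.29,1.32,1.29,-1,8.5]); print(p,c)
E
```

```text
[567.046 105.147 406.405]
[589.383  68.415   0.238   1.338   1.159   1.184   1.405  -2.629   7.802] 0.3557847244601998
[588.358  68.293   0.23    1.335   1.251   1.139   1.513  -0.94    6.938] 0.35217462127382315
```

View pics/w19.png

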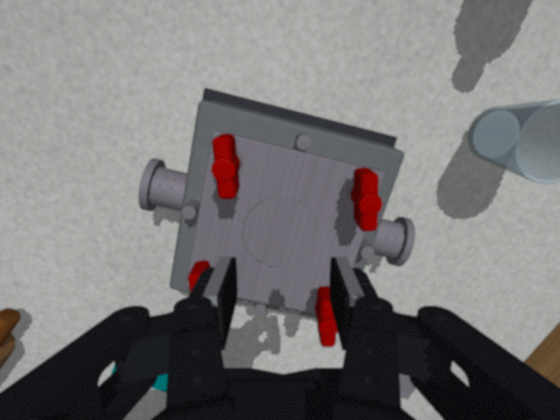

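a fits 1.33 in this full view, which agrees with the feel. All four wings sit at about 1.3 rad and the gripper is clear.

```bash
python3 -c "
from h import *
s=r.sense();print(s['clock'],s['contact_force'],abs(s['qvel']).max(),s['opening'])
workorder.sign_off()"
```

```text
37.45 [-1.048 -0.057 -0.134] 0.007236653848092765 0.49921923701860793
the job is handed in; nothing more can be done
```

The slip filter is closed: all four wing screws feel snugly tight, and the job was handed in at 37.5 s of the 72 s allowed. I had no reading of the stud forces or the plate's tilt. "Tight" and "flat" are inferred from torque and from the screws meeting the seat at nearly the same turn.

**How it was tightened:** I worked crisscross (a, c, b, d) in three rounds:
1. All four to about 0.6 rad, none tight.
2. All four to about 1.0 rad, turning freely at about 0.40 N m.
3. All four tightened by feel.

**Final feel:** the screws met the seat at about 1.0–1.06 rad. The excess is the torque above the free 0.40 N m; the stated tight range is 0.07–0.2.

| Screw | Final turn (rad) | Last torque (N m) | Excess (N m) |
|---|---|---|---|
| a | 1.30 | 0.58 | about 0.18 |
| b | 1.28 | 0.57 | about 0.14 (0.17 on the last reading alone) |
| c | 1.33 | 0.59 | about 0.19 |
| d | 1.28 | 0.53 | about 0.13 |

- **c re-checked:** I went back to c after d and turned it about 0.07 rad further. That put it near the top of the tight range.
- **Wing angles:** in one of the last two wrist pictures or the other, each wing's fit came within 0.04 rad of the felt turn. The first gave 1.155 for a, because that wing was cut off by the image edge. A second look gave 1.33, but that view hid parts of other wings and fitted b, c and d poorly.
- **Torque noise:** single torque readings scatter by about 0.03–0.04 N m.
- **Surroundings:** the bystanders look unmoved in the last scene picture. The gripper is open and clear of everything.

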